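# Seal the sample pots and dock their tray

### The arm

A 6-joint arm with a two-finger parallel gripper is mounted at the origin on the work surface. World frame = base frame: x ahead of the robot, y to its left, z up, the work surface at z = 0. Lengths are in m, angles in rad, forces in N, time in s.
With the tool pointing down it reaches from about 0.35 to 0.975 m from the base axis. Payload 4.9 kg.
Tool frame: the origin (TCP) lies at the very end of the fingers, on their centre line; the grasp point (between the pads) lies manip.grip_point_offset behind it (manip.grip_point_offset is the distance from the TCP to the grasp point, in m); z points along the fingers, y is the direction in which the jaws open and shut (so a half turn about z gives the same grasp; the last joint's range is limited). The gripper opens to 85 mm and grips with 20 to 120 N. Pads are 22 mm wide; open, the fingers measure 114 mm over their backs; the gripper's body (76 mm by 85 mm) begins 54 mm behind the grasp point. The pads swing forward as they close: fully open they stand 13 mm farther back than shut.
Start: joints at [-1.311, 0.053, 1.613, -0, 1.476, -0.119], TCP at [0.231, -0.581, 0.231] pointing down, gripper open.
Joint ranges: [-3.01, 3.01], [-1.01, 2.22], [0.06, 2.58], [-1.02, 4.17], [0.09, 2.62], [-3.14, 3.14]. Speed limits (rad/s): [2.57, 2.57, 3.14, 3.14, 3.14, 3.14].

### API

Orientations are given as a unit quaternion [w, x, y, z].
In Python, from plant import status, grab_frame, camera_params, ticket, boxes_of, outline_of, manip gives the robot as it stands. The module is installed in compiled form; this text tells all that it offers.
- The arm moves only by the tool play_rows, never from a script. Its argument "deltas" is a list of rows, each a list of 2 entries, a list of its own where there are three numbers: the shift along the world's x, y, z in m, then the turn about the world's z in rad. A call has 1 to 5 rows; each row is the pose to reach, as a shift and turn from the pose commanded when the call began; what a row does not reach only later rows make up. A row lasts 1/8 s, in which the tool goes at most 62.5 mm and 10.7 degrees, less where a joint would pass 70% of its speed; a pose out of reach is approached as far as the arm can. A call with a gripper value outside its range is refused whole. "grip" is the opening, from -1 (shut) to 1 (fully open), set as the call begins (left out, the last holds). The fingers move at their own pace and stop on an object; the grip force is fixed at half the most. Time passes only in rows, so rows that repeat a pose let the fingers close. It gives the time, the measured TCP pose, the force and the opening at its end, in the units of the state.
- status.state(): the state, without advancing time (a new reading comes with each control period).
- grab_frame(name): name is "side" or "top"; returns (picture, depth): 480x640x3 uint8, blue, green, red; 480x640 float32, m along the optical axis (not along the pixel's ray), 0 where there is no reading.
- camera_params(name): a dict with "mtx" (3x3 intrinsics, pixels), "world_from_camera" (4x4, takes a point from camera to world coordinates). Camera axes: x right, y up, looking along -z (the intrinsics and any distortion apply to the point x, -y, -z); pixel columns grow to the right and rows downward; lengths in m; the calibration is good to about 2 mm. A picture is of the moment at which its call begins. camera_params takes no time and is no camera call.
- ticket.job_done(): hands the job in, once; it reports no verdict.
Trained networks look in the newest picture that a camera, given by its name, has taken for a name from the list of things; names that differ only in an ending like _2 or _b are one class to them, and where a whole thing is asked for, a point or a joint stands for the part that bears it (a point fixed in the world has none). Each returns a list of dicts, best first, with "confidence" (0 to 1); they miss things now and then, are a little off and sometimes report something else, mostly with a low value. They report only what shows in the picture. A call takes as long as a camera call. They do not tell look-alikes from the thing itself.
- boxes_of(camera, name): "box" ([left, top, right, bottom] in pixels, round what is visible of it).
- outline_of(camera, name): "region" (480x640 bool, what is visible of it) and "box" ([left, top, right, bottom] in pixels, round what is visible of it).
The state is a dict: "time": time; "joint_pos": joint angles; "joint_vel": joint speeds; "joint_efforts": joint torques, N m; "tool_pos": TCP position; "tool_rot": TCP orientation; "contact_force": force on the tool from outside, world axes, zero at the start; "ft_torque": the same for the moment, N m; "gripper_width": opening from 0.0 (shut) to 1.0 (fully open).
Only numpy, scipy, OpenCV 4.12 (cv2) and the standard library are available. Lean on these libraries where they do the work, as an engineer would, in place of code of your own. Each camera call takes 0.05 s, during which the arm holds its last target.

### The job

Press the snap lid of every sample pot fully home and stand all the pots upright in the wooden tray's compartments. Then push the loaded tray across the bench until it sits flat, square and roughly centred against the stop bar of the reader's docking station, and after that turn the latch clockwise until it snaps past its detent over the tray's rim. Leave the flask, the bottle and the steel dish where they are.

Things in the scene. Friction and masses are not known exactly. Their poses are not given: they have to be found in the camera images.
- dock: Fixed docking station. Aluminium stop bar 200 mm long (along x), 18 thick, 24 high; origin on the bench at mid stop face, y pointing out of that face to the tray. Behind the face (-y): latch pedestal 70 (x) by 59, 24 high; from 145 to 345 mm behind, the cream reader housing, 260 wide, 85 high. A thin grey plate, 220 by 200 mm, marks the tray's place.
- tray: Loose plywood tray 190 x 190 x 20 mm, 0.28-0.44 kg, walls and two crossing dividers 6 mm thick, 20 high, floor 6 thick; four 86 mm compartments centred 46 mm from its centre in x and y. Origin: centre of underside, axes along the sides. Starts up to 0.2 rad askew, 145-195 mm short of the bar, to 15 mm off sideways. Docked: centre 95 mm from the stop face.
- pot1: Loose white plastic sample pot, about 0.1 kg: body 55 mm across and 42 mm high, above it a narrower neck (44 mm across) that the lid slides down over. May be absent. Origin: centre of the underside; z up. Stands upright on the bench to the left of the tray; grip it round the body.
- lid1 (a joint): Travel of the snap lid of pot1, in m: 0 = highest, it starts at 0 to 0.003; 0.010 = fully home, resting on the pot's shoulder. Stiff friction of about 7 N all the way, no spring: it stays where it is left and cannot come off.
- lid1_top (a point): Middle of the top of pot1's grey lid, a solid cap 53 mm across and 14 mm high. 66 mm above the pot's underside at lid travel 0, 56 mm when fully home.
- pot2: Loose white plastic sample pot, about 0.1 kg: body 55 mm across and 42 mm high, above it a narrower neck (44 mm across) that the lid slides down over. May be absent. Origin: centre of the underside; z up. Stands upright on the bench to the left of the tray; grip it round the body.
- lid2 (a joint): Travel of the snap lid of pot2, in m: 0 = highest, it starts at 0 to 0.003; 0.010 = fully home, resting on the pot's shoulder. Stiff friction of about 7 N all the way, no spring: it stays where it is left and cannot come off.
- lid2_top (a point): Middle of the top of pot2's grey lid, a solid cap 53 mm across and 14 mm high. 66 mm above the pot's underside at lid travel 0, 56 mm when fully home.
- pot3: Loose white plastic sample pot, about 0.1 kg: body 55 mm across and 42 mm high, above it a narrower neck (44 mm across) that the lid slides down over. May be absent. Origin: centre of the underside; z up. Stands upright on the bench to the left of the tray; grip it round the body.
- lid3 (a joint): Travel of the snap lid of pot3, in m: 0 = highest, it starts at 0 to 0.003; 0.010 = fully home, resting on the pot's shoulder. Stiff friction of about 7 N all the way, no spring: it stays where it is left and cannot come off.
- lid3_top (a point): Middle of the top of pot3's grey lid, a solid cap 53 mm across and 14 mm high. 66 mm above the pot's underside at lid travel 0, 56 mm when fully home.
- pot4: Loose white plastic sample pot, about 0.1 kg: body 55 mm across and 42 mm high, above it a narrower neck (44 mm across) that the lid slides down over. May be absent. Origin: centre of the underside; z up. Stands upright on the bench to the left of the tray; grip it round the body.
- lid4 (a joint): Travel of the snap lid of pot4, in m: 0 = highest, it starts at 0 to 0.003; 0.010 = fully home, resting on the pot's shoulder. Stiff friction of about 7 N all the way, no spring: it stays where it is left and cannot come off.
- lid4_top (a point): Middle of the top of pot4's grey lid, a solid cap 53 mm across and 14 mm high. 66 mm above the pot's underside at lid travel 0, 56 mm when fully home.
- latch (a joint): Quarter-turn latch, rad: 0 = open (starts there), grows clockwise seen from above, end stop at 1.45 = latched. Over-centre detent: it resists with about 0.13 N m at 0, falling to nothing at 0.75; let go before that it springs back to 0, past it it snaps on by itself to 1.45 and stays.
- latch_grip (a point): On the latch's axis, 51 mm above the bench, 30 mm behind the stop face. Grip: black upright bar 42 mm long, 14 thick, 31 to 63 mm above the bench, along the steel arm (12 wide, 36 long from the axis, underside 25 mm up), which points nearly along dock -x at 0 and to dock +y, over the rim, at 1.45. Bar direction = dock yaw + 3.02 - joint; point yaw = dock yaw - joint.
- flask: Glass conical flask, 72 mm across, 93 mm high, bystander. Origin: centre of the underside.
- bottle: Small brown bottle, 48 mm across, 100 mm high, bystander. Origin: centre of the underside.
- dish: Steel dish 100 by 70 mm, 22 mm high, bystander. Origin: centre of the underside.
Not all that is in view belongs to the job. Leave any turquoise look-alike of the pot4 alone.

How it is judged:
By the outcome, as a careful person would: the job done as asked, in the order asked, and still so for the second after the job is handed in, with the robot touching nothing.
Of pot1, pot2, pot3, pot4 only 3 to 4 are there at a start; the rules pass over those that are not, and their reading is None.
At some moment in a run one of pot1, pot2, pot3, pot4 may be knocked a few centimetres aside while the robot is not near it.
It also fails if it takes over 208 s, if anything falls off the work surface, if the arm or the gripper's body presses on something with over 40 N, if the wrist force passes 120 N, or if a joint passes its speed limit or range.

## Working session

There is one attempt and no reset: what is moved stays moved. The work goes in short steps, Python scripts to look and compute and a tool call to move; the robot and the scene stay as the last step left them, time stands still between calls to the robot, and variables do not carry over. Pictures are saved under pics/ and viewed, and the job is handed in when it is done.

Besides the shell and the picture viewer there is one more tool, called by a JSON object that holds its "fn" and its "kwargs", one argument or row to a line. play_rows: Moves the arm, as the interface text tells. Its arguments: {"type":"object","properties":{"deltas":{"type":"array"},"grip":{"type":"number"}},"required":["deltas"]}

```bash
mkdir -p pics; ls; python3 - <<'E'
from plant import status, grab_frame, camera_params, manip
import cv2, numpy as np
s=status.state(); print(s); print(manip.grip_point_offset)
for n in("side","top"):
    p,d=grab_frame(n); cv2.imwrite(f"pics/{n}0.png",p); np.save(f"{n}0d.npy",d)
    print(n,camera_params(n))
E
```

```text
pics
{'time': 0.0, 'joint_pos': array([-1.31100679e+00,  5.33490944e-02,  1.61428361e+00, -4.40494366e-05,
        1.47602211e+00, -1.18985078e-01]), 'joint_vel': array([-0.00083762, -0.00089344,  0.000633  ,  0.00033268,  0.0002344 ,
        0.00090544]), 'joint_efforts': array([ 1.11934543e-03, -3.93682730e+01, -3.70177388e+01, -7.12612518e-05,
        6.93030597e-03,  5.95954432e-06]), 'tool_pos': array([ 0.23094949, -0.58009059,  0.23007405]), 'tool_rot': array([-1.02698124e-03,  9.82118845e-01,  1.88259160e-01, -9.43996193e-05]), 'contact_force': array([ 0.90098063, -0.48381923,  0.20307904]), 'ft_torque': array([ 2.31046832e-02, -9.38813946e-05,  3.81452282e-02]), 'gripper_width': 1.0013148502531675}
0.0187
side {'mtx': array([[455.67430516,   0.        , 323.06036026],
       [  0.        , 455.67430516, 240.09983523],
       [  0.        ,   0.        ,   1.        ]]), 'world_from_camera': array([[-0.67131801,  0.4132339 , -0.61528032,  0.11693448],
       [-0.74080463, -0.34806185,  0.57450974,  0.51207983],
       [ 0.02325129,  0.84148125,  0.53978578,  0.48304568],
       [ 0.        ,  0.        ,  0.        ,  1.        ]])}
top {'mtx': array([[507.04899637,   0.        , 315.00467354],
       [  0.        , 507.04899637, 242.20199565],
       [  0.        ,   0.        ,   1.        ]]), 'world_from_camera': array([[ 1.33857997e-03,  9.77784634e-01, -2.09607770e-01,
         3.70858377e-01],
       [-9.99993429e-01,  6.02651514e-04, -3.57480922e-03,
         2.74003835e-02],
       [-3.36907309e-03,  2.09611178e-01,  9.77779016e-01,
         1.04200020e+00],
       [ 0.00000000e+00,  0.00000000e+00,  0.00000000e+00,
         1.00000000e+00]])}
```

View pics/top0.png

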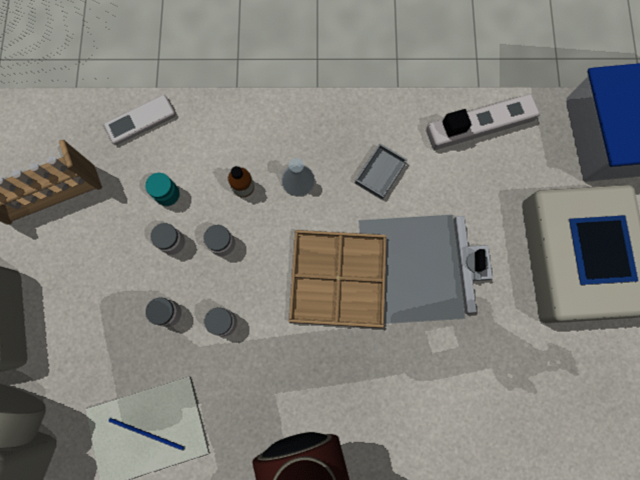

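View pics/side0.png

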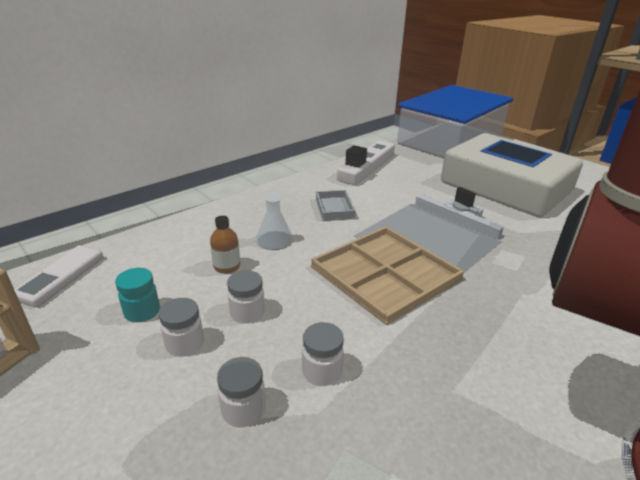

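The four grey-lidded white pots are at top pixels (166,237), (218,240), (162,311) and (220,321). The teal look-alike at (162,188) stays, as do the brown bottle (240,180), flask (297,179) and dish (381,171). The white box with a black knob at (457,122) is a decoy. The real latch is at (480,261) and the tray at (339,279).

```bash
cat > h.py <<'E'
from plant import status, grab_frame, camera_params, boxes_of, outline_of, manip
import numpy as np, cv2
from scipy.spatial.transform import Rotation as R
def cloud(d,name):
    c=camera_params(name);K=c["mtx"];T=c["world_from_camera"]
    v,u=np.mgrid[0:480,0:640]
    P=np.stack([(u-K[0,2])/K[0,0]*d,-(v-K[1,2])/K[1,1]*d,-d],-1)
    W=P@T[:3,:3].T+T[:3,3]; W[d<=0]=np.nan; return W
def proj(p,name):
    c=camera_params(name);K=c["mtx"];T=c["world_from_camera"]
    q=T[:3,:3].T@(np.array(p)-T[:3,3]); return K[0,0]*q[0]/-q[2]+K[0,2],K[1,2]-K[1,1]*q[1]/-q[2]
def st(s=None):
    s=s or status.state(); q=s["tool_rot"]; r=R.from_quat([q[1],q[2],q[3],q[0]]).as_matrix()
    print("t",round(s["time"],2),"pos",s["tool_pos"].round(4),"jawyaw",round(np.arctan2(r[1,1],r[0,1]),4),"tilt z",r[:,2].round(3),"F",s["contact_force"].round(1),"w",round(s["gripper_width"],3))
    return s
def frame(name,tag=None):
    p,d=grab_frame(name)
    if tag: cv2.imwrite(f"pics/{tag}.png",p)
    return p,d,cloud(d,name)
def pots(W,p,zlo=0.045,zhi=0.075):
    """grey lid tops: components of points between heights"""
    z=W[...,2]; m=((z>zlo)&(z<zhi)).astype(np.uint8)
    hsv=cv2.cvtColor(p,cv2.COLOR_BGR2HSV)
    m&=((hsv[...,1]<70)).astype(np.uint8)
    n,l,stt,c=cv2.connectedComponentsWithStats(m)
    out=[]
    for i in range(1,n):
        if stt[i,4]<150: continue
        q=W[l==i]; zt=np.percentile(q[:,2],80); t=q[np.abs(q[:,2]-zt)<0.004][:,:2]
        (cx,cy),r=cv2.minEnclosingCircle(t.astype(np.float32))
        out.append((c[i].round(0),stt[i,4],np.array([cx,cy]).round(4),round(r,4),round(zt,4),t.mean(0).round(4)))
    return out
E
python3 - <<'E'
from h import *
for n in("top","side"):
    p=cv2.imread(f"pics/{n}0.png");W=cloud(np.load(f"{n}0d.npy"),n)
    for o in pots(W,p): print(n,*o)
p=cv2.imread("pics/top0.png");W=cloud(np.load("top0d.npy"),"top")
print("bench z",np.nanmedian(W[200:220,100:110,2]),np.nanmedian(W[340:360,500:510,2]),W[340,260])
# tray
m=((W[...,2]>0.014)&(W[...,2]<0.026))
sub=np.zeros_like(m);sub[215:345,270:395]=1
q=W[m&sub][:,:2]
print("tray top",q.shape,cv2.minAreaRect(q.astype(np.float32)))
# stop bar
sub=np.zeros_like(m);sub[200:330,445:500]=1
z=W[...,2]; mm=sub&(z>0.018)&(z<0.03); q=W[mm][:,:2]; print("bar",cv2.minAreaRect(q.astype(np.float32)))
cv2.imwrite("pics/z0.png",(np.clip(np.nan_to_num(z),0,0.1)*2550).astype(np.uint8))
c=p[190:350,420:520];cv2.imwrite("pics/c1.png",cv2.resize(c,None,fx=5,fy=3.7*1,interpolation=2)[:600])
cv2.imwrite("pics/c2.png",cv2.resize(p[200:350,260:500],None,fx=3.3,fy=3.3,interpolation=2))
cv2.imwrite("pics/c3.png",cv2.resize(p[160:350,120:280],None,fx=3,fy=3,interpolation=2))
E
```

```text
top [594. 139.] 956 [ 0.8272 -0.5764] 0.1071 0.0693 [ 0.8071 -0.5415]
top [298. 176.] 174 [0.7283 0.0676] 0.0151 0.0618 [0.7217 0.0673]
top [541. 259.] 956 [ 0.5536 -0.421 ] 0.1277 0.0708 [ 0.5492 -0.4134]
top [164. 236.] 580 [0.594  0.3311] 0.0267 0.0637 [0.594 0.331]
top [217. 238.] 560 [0.5912 0.2256] 0.0268 0.0632 [0.5905 0.2256]
top [  9. 319.] 935 [0.4333 0.6298] 0.097 0.0691 [0.4298 0.6184]
top [160. 311.] 627 [0.4457 0.3304] 0.0264 0.0645 [0.4456 0.3299]
top [218. 321.] 616 [0.4273 0.216 ] 0.0263 0.0654 [0.4265 0.2161]
top [ 22. 396.] 193 [0.2845 0.5696] 0.0464 0.0688 [0.2859 0.5714]
top [ 40. 456.] 361 [0.1796 0.5392] 0.0344 0.0686 [0.1827 0.5303]
side [183.  41.] 2483 [ 2.4779 -1.1512] 1.3105 0.069 [ 2.4761 -0.7786]
side [449. 131.] 1040 [ 0.8332 -0.6753] 0.1729 0.0694 [ 0.786  -0.5837]
side [356. 155.] 333 [ 0.8343 -0.2608] 0.0272 0.0731 [ 0.8327 -0.2596]
side [510. 178.] 1739 [ 0.5576 -0.5053] 0.1572 0.0698 [ 0.5199 -0.4291]
side [466. 194.] 192 [ 0.5443 -0.2917] 0.0208 0.0614 [ 0.5438 -0.292 ]
side [274. 217.] 286 [0.7251 0.0729] 0.0127 0.0665 [0.7213 0.076 ]
side [245. 284.] 824 [0.5886 0.2289] 0.0281 0.0625 [0.5876 0.23  ]
side [179. 314.] 1056 [0.593  0.3343] 0.0274 0.0633 [0.5908 0.335 ]
side [323. 340.] 1220 [0.4254 0.2194] 0.0274 0.0647 [0.4239 0.2205]
side [240. 378.] 1555 [0.4444 0.3328] 0.0271 0.0641 [0.4426 0.3341]
bench z -0.001915739359429569 -0.00031286651318562786 [0.39219045 0.14181354 0.00164976]
tray top (1602, 2) ((0.5171661376953125, -0.016745366156101227), (0.19004254043102264, 0.19063633680343628), 86.6917495727539)
bar ((0.5475273728370667, -0.29656103253364563), (0.1994066685438156, 0.06087144464254379), 3.443559408187866)
```

View pics/c2.png

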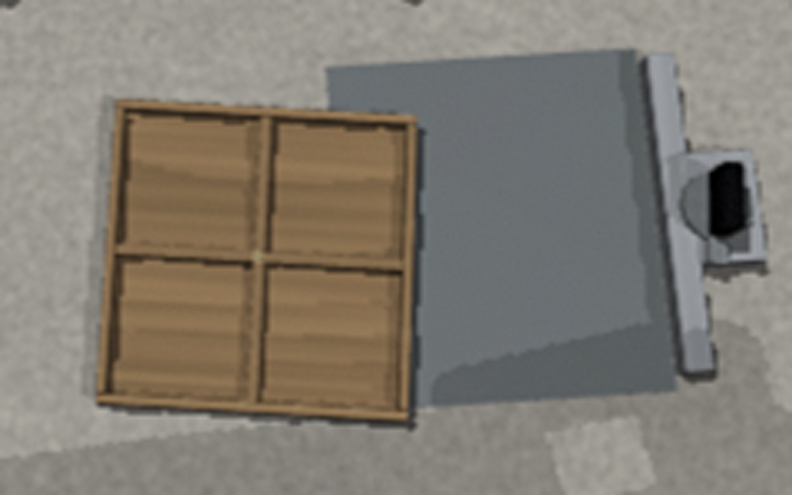

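View pics/c3.png

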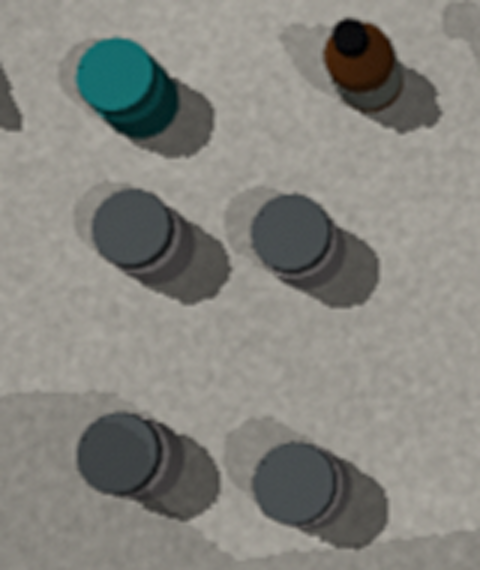

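Both crops match the description: grey-lid pots about 53 mm across with tops at 63–65 mm, tray 190 mm square, latch bar nearly along the stop bar. Next I'll fit the dock more exactly and read the tool yaw.

```bash
python3 - <<'E'
from h import *
st()
for n,win in(("top",(200,335,440,500)),("side",(185,260,400,520))):
    p=cv2.imread(f"pics/{n}0.png");W=cloud(np.load(f"{n}0d.npy"),n);z=W[...,2]
    sub=np.zeros(z.shape,bool);sub[win[0]:win[1],win[2]:win[3]]=1
    m=sub&(z>0.019)&(z<0.029); q=W[m][:,:2]
    # front-face line: binned max y
    b=np.round(q[:,0]/0.004); F=[]
    for k in np.unique(b):
        s=q[b==k]; F.append([k*0.004,s[:,1].max(),len(s)])
    F=np.array(F); 
    g=F[(F[:,0]>0.455)&(F[:,0]<0.64)]
    c=np.polyfit(g[:,0],g[:,1],1);r=g[:,1]-np.polyval(c,g[:,0]);k=np.abs(r)<0.003;c=np.polyfit(g[k,0],g[k,1],1)
    print(n,"slope yaw",np.arctan(c[0]).round(4),"y@.5457",np.polyval(c,.5457).round(4),"ext x",q[:,0].min().round(4),q[:,0].max().round(4),"rms",np.std(r[k]).round(4),k.sum(), "rect",cv2.minAreaRect(q.astype(np.float32)))
    m=sub&(z>0.055)&(z<0.07); q=W[m][:,:2]; print(" grip",q.mean(0).round(4),cv2.minAreaRect(q.astype(np.float32)))
    # tray
    m=(z>0.014)&(z<0.026)&(W[...,0]>.39)&(W[...,0]<.65)&(W[...,1]>-.15)&(W[...,1]<.12)
    q=W[m][:,:2];print(" tray",cv2.minAreaRect(q.astype(np.float32)))
E
```

```text
t 0.1 pos [ 0.231  -0.5801  0.2302] jawyaw -1.192 tilt z [-0.     0.002 -1.   ] F [ 0.5 -0.9  0.1] w 0.998
top slope yaw 0.064 y@.5457 -0.2676 ext x 0.447 0.6457 rms 0.0006 46 rect ((0.5475180745124817, -0.2965667247772217), (0.19940413534641266, 0.06085558608174324), 3.4154305458068848)
 grip [ 0.5469 -0.2957] ((0.5472633838653564, -0.29600104689598083), (0.01386843528598547, 0.042115822434425354), 87.39698791503906)
 tray ((0.5171661376953125, -0.016745366156101227), (0.19004254043102264, 0.19063633680343628), 86.6917495727539)
side slope yaw -0.3675 y@.5457 -0.2309 ext x 0.4448 0.6446 rms 0.001 2 rect ((0.5458100438117981, -0.26323673129081726), (0.3173810541629791, 0.19896233081817627), 84.80181884765625)
 grip [ 0.5395 -0.3014] ((0.5275959372520447, -0.3520534634590149), (0.14192083477973938, 0.041296131908893585), 74.51376342773438)
 tray ((0.515684962272644, -0.014644578099250793), (0.19431838393211365, 0.19251281023025513), 86.52316284179688)
```

{"fn": "play_rows", "kwargs": {
  "deltas": [
    [[0.04, 0.045, -0.01], -0.1],
    [[0.08, 0.09, -0.02], -0.2],
    [[0.12, 0.135, -0.03], -0.3],
    [[0.16, 0.18, -0.04], -0.379],
    [[0.2, 0.225, -0.05], -0.379]
  ],
  "grip": -1
}}

```text
time: 0.72
tool_pos: [0.432, -0.3539, 0.1806]
tool_rot: [-0.0, 1.0, -0.0, -0.0]
contact_force: [0.6, -1.1, 0.8]
gripper_width: 0.002
```

{"fn": "play_rows", "kwargs": {
  "deltas": [
    [[0, 0.06, -0.01], 0],
    [[0, 0.12, -0.02], 0],
    [[0, 0.18, -0.03], 0],
    [[0, 0.24, -0.04], 0],
    [[0, 0.3, -0.05], 0]
  ]
}}

```text
time: 1.35
tool_pos: [0.4306, -0.0538, 0.1307]
tool_rot: [-0.0, 1.0, -0.0, 0.0]
contact_force: [0.8, 0.2, -0.9]
gripper_width: -0.002
```

{"fn": "play_rows", "kwargs": {
  "deltas": [
    [[0, 0.06, -0.01], 0],
    [[0, 0.12, -0.02], 0],
    [[0, 0.18, -0.02], 0],
    [[-0.004, 0.24, -0.02], 0],
    [[-0.004, 0.272, -0.02], 0]
  ]
}}

```text
time: 1.98
tool_pos: [0.4261, 0.2188, 0.1109]
tool_rot: [-0.0, 1.0, 0.001, -0.0]
contact_force: [0.3, 0.0, -0.3]
gripper_width: -0.003
```

{"fn": "play_rows", "kwargs": {
  "deltas": [
    [[0, 0, -0.043], 0],
    [[0, 0, -0.047], 0],
    [[0, 0, -0.05], 0],
    [[0, 0, -0.053], 0],
    [[0, 0, -0.0545], 0]
  ]
}}

```text
time: 2.6
tool_pos: [0.4276, 0.216, 0.0585]
tool_rot: [-0.0, 1.0, -0.001, 0.0]
contact_force: [-3.6, -1.6, 7.2]
gripper_width: 0.0
```

{"fn": "play_rows", "kwargs": {
  "deltas": [
    [[0, 0, -0.0005], 0],
    [[0, 0, -0.0005], 0]
  ]
}}

```text
time: 2.85
tool_pos: [0.4276, 0.216, 0.0581]
tool_rot: [-0.0, 1.0, -0.001, 0.0]
contact_force: [-3.0, -0.8, 6.5]
gripper_width: 0.001
```

{"fn": "play_rows", "kwargs": {
  "deltas": [
    [[0, 0, -0.002], 0],
    [[0, 0, -0.003], 0],
    [[0, 0, -0.004], 0],
    [[0, 0, -0.004], 0]
  ]
}}

```text
time: 3.35
tool_pos: [0.428, 0.2161, 0.0561]
tool_rot: [0.0, 1.0, -0.0, -0.0]
contact_force: [-9.0, -3.7, 17.3]
gripper_width: 0.0
```

{"fn": "play_rows", "kwargs": {
  "deltas": [
    [[0, 0, 0.05], 0],
    [[0.009, 0.06, 0.05], 0],
    [[0.018, 0.1145, 0.04], 0],
    [[0.018, 0.1145, 0.014], 0],
    [[0.018, 0.1145, 0.011], 0]
  ]
}}

```text
time: 3.98
tool_pos: [0.4452, 0.3309, 0.0632]
tool_rot: [-0.0, 1.0, -0.0, -0.0]
contact_force: [0.3, 0.4, -0.3]
gripper_width: 0.002
```

{"fn": "play_rows", "kwargs": {
  "deltas": [
    [[0, 0, -0.004], 0],
    [[0, 0, -0.007], 0],
    [[0, 0, -0.009], 0],
    [[0, 0, -0.0105], 0],
    [[0, 0, -0.0115], 0]
  ]
}}

```text
time: 4.6
tool_pos: [0.4458, 0.3308, 0.056]
tool_rot: [-0.0, 1.0, -0.001, -0.0]
contact_force: [-8.1, -2.3, 20.7]
gripper_width: 0.004
```

{"fn": "play_rows", "kwargs": {
  "deltas": [
    [[0, 0, 0], 0],
    [[0, 0, 0], 0]
  ]
}}

```text
time: 4.85
tool_pos: [0.4459, 0.3308, 0.056]
tool_rot: [-0.001, 1.0, -0.001, 0.0]
contact_force: [-8.6, -3.1, 16.2]
gripper_width: -0.001
```

{"fn": "play_rows", "kwargs": {
  "deltas": [
    [[0, 0, 0.05], 0],
    [[0.06, 0, 0.05], 0],
    [[0.12, 0, 0.05], 0],
    [[0.148, 0.0005, 0.03], 0],
    [[0.148, 0.0005, 0.0125], 0]
  ]
}}

```text
time: 5.48
tool_pos: [0.5952, 0.33, 0.0648]
tool_rot: [-0.0, 1.0, -0.002, 0.001]
contact_force: [0.5, 0.7, 0.2]
gripper_width: -0.007
```

{"fn": "play_rows", "kwargs": {
  "deltas": [
    [[0, 0, -0.004], 0],
    [[0, 0, -0.008], 0],
    [[0, 0, -0.01], 0],
    [[0, 0, -0.0115], 0],
    [[0, 0, -0.0125], 0]
  ]
}}

```text
time: 6.1
tool_pos: [0.5948, 0.3304, 0.0561]
tool_rot: [0.001, 1.0, 0.0, 0.003]
contact_force: [0.6, -6.7, 12.8]
gripper_width: -0.0
```

{"fn": "play_rows", "kwargs": {
  "deltas": [
    [[0, 0, 0], 0],
    [[0, 0, 0], 0]
  ]
}}

```text
time: 6.35
tool_pos: [0.5947, 0.3305, 0.0562]
tool_rot: [0.001, 1.0, 0.0, 0.003]
contact_force: [1.8, -5.9, 10.5]
gripper_width: 0.004
```

{"fn": "play_rows", "kwargs": {
  "deltas": [
    [[0, 0, 0.05], 0],
    [[-0.002, -0.05, 0.05], 0],
    [[-0.003, -0.105, 0.04], 0],
    [[-0.003, -0.105, 0.015], 0],
    [[-0.003, -0.105, 0.011], 0]
  ]
}}

```text
time: 6.98
tool_pos: [0.5882, 0.2251, 0.0622]
tool_rot: [0.001, 1.0, -0.0, -0.001]
contact_force: [-2.5, -3.3, 5.9]
gripper_width: -0.001
```

{"fn": "play_rows", "kwargs": {
  "deltas": [
    [[0, 0, -0.004], 0],
    [[0, 0, -0.008], 0],
    [[0, 0, -0.01], 0],
    [[0, 0, -0.0115], 0],
    [[0, 0, -0.0125], 0]
  ]
}}

```text
time: 7.6
tool_pos: [0.5903, 0.2269, 0.0561]
tool_rot: [0.001, 1.0, 0.001, -0.0]
contact_force: [-12.9, -6.9, 27.4]
gripper_width: -0.004
```

{"fn": "play_rows", "kwargs": {
  "deltas": [
    [[0, 0, 0], 0],
    [[0, 0, 0.06], 0],
    [[-0.13, -0.1, 0.09], 0],
    [[-0.13, -0.1, 0.09], 0],
    [[-0.13, -0.1, 0.09], 0]
  ]
}}

```text
time: 8.22
tool_pos: [0.458, 0.1263, 0.1411]
tool_rot: [-0.0, 1.0, 0.001, 0.0]
contact_force: [0.5, 0.3, 1.1]
gripper_width: 0.0
```

```bash
cat > look.py <<'E'
import sys
from h import *
tag=sys.argv[1]
st()
for n in("top","side"):
    p,d,W=frame(n,n+tag)
    for o in pots(W,p): 
        if 0.0262-0.004<o[3]<0.032: print(n,*o)
E
python3 look.py 1
```

```text
t 8.22 pos [0.458  0.1263 0.1411] jawyaw -1.5695 tilt z [ 0.  0. -1.] F [0.5 0.3 1.1] w 0.0
top [457. 122.] 308 [ 0.8372 -0.2652] 0.0273 0.0738 [ 0.8365 -0.2631]
top [165. 237.] 558 [0.5941 0.331 ] 0.0263 0.0557 [0.5942 0.3312]
top [217. 237.] 534 [0.5924 0.2272] 0.0263 0.0561 [0.5925 0.2275]
top [161. 311.] 604 [0.4463 0.3303] 0.0266 0.0559 [0.4459 0.3304]
top [222. 323.] 370 [0.4222 0.2106] 0.0244 0.0561 [0.4232 0.2096]
side [244. 287.] 760 [0.5917 0.2306] 0.0276 0.0554 [0.5892 0.2312]
side [180. 317.] 982 [0.5934 0.3348] 0.0278 0.0555 [0.5908 0.3349]
side [323. 344.] 1133 [0.4259 0.2194] 0.027 0.0555 [0.4242 0.221 ]
side [240. 382.] 1476 [0.4448 0.3336] 0.0268 0.0556 [0.4428 0.3346]
```

{"fn": "play_rows", "kwargs": {
  "deltas": [
    [[-0.02, 0.05, -0.02], 0],
    [[-0.033, 0.09, -0.06], 0],
    [[-0.033, 0.09, -0.06], 0],
    [[-0.033, 0.09, -0.1], 0],
    [[-0.033, 0.09, -0.121], 0]
  ],
  "grip": 0.65
}}

```text
time: 8.95
tool_pos: [0.4274, 0.2167, 0.0189]
tool_rot: [-0.0, 1.0, 0.0, -0.0]
contact_force: [-0.3, -1.0, 0.4]
gripper_width: 0.823
```

{"fn": "play_rows", "kwargs": {
  "deltas": [
    [[0, 0, 0], 0],
    [[0, 0, 0], 0],
    [[0, 0, 0], 0],
    [[0, 0, 0], 0]
  ],
  "grip": 0.0
}}

```text
time: 9.45
tool_pos: [0.4278, 0.2165, 0.0202]
tool_rot: [-0.0, 1.0, -0.0, 0.001]
contact_force: [0.3, -0.2, -0.4]
gripper_width: 0.628
```

{"fn": "play_rows", "kwargs": {
  "deltas": [
    [[0, 0, 0], 0],
    [[0, 0, -0.006], 0],
    [[0, 0, -0.008], 0]
  ],
  "grip": 0.5
}}

```text
time: 9.82
tool_pos: [0.4267, 0.2162, 0.0107]
tool_rot: [0.0, 1.0, -0.0, -0.0]
contact_force: [-0.5, 0.8, 0.3]
gripper_width: 0.751
```

{"fn": "play_rows", "kwargs": {
  "deltas": [
    [[0, 0, 0], 0],
    [[0, 0, 0], 0],
    [[0, 0, 0], 0]
  ],
  "grip": 0.0
}}

```text
time: 10.2
tool_pos: [0.4269, 0.2163, 0.0111]
tool_rot: [0.0, 1.0, -0.0, -0.0]
contact_force: [0.2, -0.2, -0.3]
gripper_width: 0.626
```

```bash
python3 - <<'E'
from h import *
st()
p,d,W=frame("side","side2"); cv2.imwrite("pics/side2c.png",cv2.resize(p[240:440,220:420],None,fx=3,fy=3,interpolation=2))
E
```

```text
t 10.2 pos [0.4269 0.2163 0.0111] jawyaw -1.571 tilt z [-0. -0. -1.] F [ 0.2 -0.2 -0.3] w 0.626
```

View pics/side2c.png

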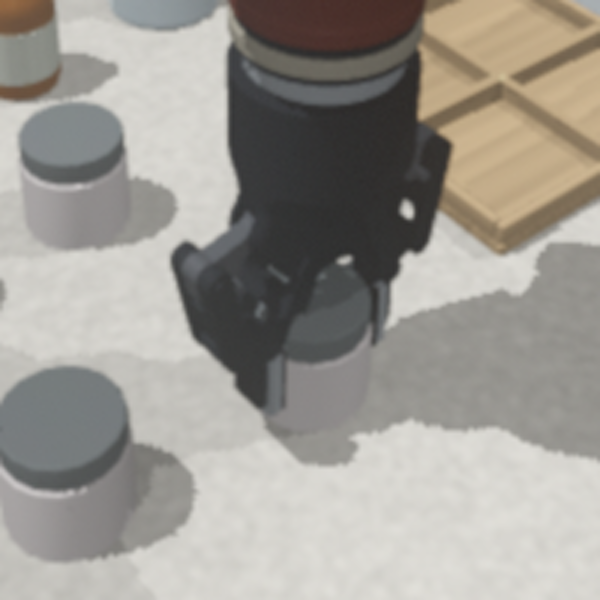

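The fingers straddle the body with the tips roughly 13 mm above the bench. Both grips read the same width, so it is the body being held. I'll regrip 5 mm higher so the tips clear the tray walls.

{"fn": "play_rows", "kwargs": {
  "deltas": [
    [[0, 0, 0], 0],
    [[0, 0, 0.005], 0],
    [[0, 0, 0.005], 0]
  ],
  "grip": 0.5
}}

```text
time: 10.62
tool_pos: [0.4278, 0.2165, 0.0171]
tool_rot: [-0.0, 1.0, -0.0, 0.001]
contact_force: [-0.1, -0.6, -0.0]
gripper_width: 0.754
```

{"fn": "play_rows", "kwargs": {
  "deltas": [
    [[0, 0, 0], 0],
    [[0, 0, 0], 0],
    [[0, 0, 0], 0]
  ],
  "grip": 0.0
}}

```text
time: 11.0
tool_pos: [0.4279, 0.2166, 0.0172]
tool_rot: [-0.0, 1.0, -0.0, 0.001]
contact_force: [-1.0, 0.2, 5.4]
gripper_width: 0.628
```

{"fn": "play_rows", "kwargs": {
  "deltas": [
    [[0, 0, 0.04], 0],
    [[0, -0.05, 0.06], 0],
    [[0.01, -0.11, 0.06], 0],
    [[0.02, -0.17, 0.06], 0],
    [[0.03, -0.23, 0.06], 0]
  ]
}}

```text
time: 11.62
tool_pos: [0.4566, -0.0153, 0.0757]
tool_rot: [-0.0, 1.0, 0.0, -0.0]
contact_force: [0.0, 0.6, -0.8]
gripper_width: 0.619
```

{"fn": "play_rows", "kwargs": {
  "deltas": [
    [[0.011, -0.046, 0], 0],
    [[0.011, -0.046, 0], 0],
    [[0.011, -0.046, -0.03], 0],
    [[0.011, -0.046, -0.048], 0],
    [[0.011, -0.046, -0.0525], 0]
  ]
}}

```text
time: 12.25
tool_pos: [0.4663, -0.0583, 0.0231]
tool_rot: [-0.001, 1.0, 0.0, -0.003]
contact_force: [-10.2, 3.6, 23.2]
gripper_width: 0.625
```

{"fn": "play_rows", "kwargs": {
  "deltas": [
    [[0, 0, 0], 0],
    [[0, 0, 0], 0],
    [[0, 0, 0], 0]
  ],
  "grip": 0.55
}}

```text
time: 12.62
tool_pos: [0.4683, -0.0594, 0.024]
tool_rot: [0.0, 1.0, 0.0, 0.0]
contact_force: [1.1, -0.2, 0.2]
gripper_width: 0.774
```

{"fn": "play_rows", "kwargs": {
  "deltas": [
    [[0, 0, 0.04], 0],
    [[0, 0.05, 0.08], 0],
    [[-0.01, 0.11, 0.08], 0],
    [[-0.02, 0.17, 0.08], 0],
    [[-0.02, 0.23, 0.08], 0]
  ]
}}

```text
time: 13.25
tool_pos: [0.4476, 0.1722, 0.1044]
tool_rot: [-0.0, 1.0, -0.0, 0.001]
contact_force: [1.5, -1.0, 0.4]
gripper_width: 0.776
```

```bash
python3 look.py 3
```

```text
t 13.25 pos [0.4476 0.1722 0.1044] jawyaw -1.5712 tilt z [ 0.002  0.    -1.   ] F [ 1.5 -1.   0.4] w 0.776
top [457. 122.] 314 [ 0.8376 -0.2666] 0.026 0.074 [ 0.8367 -0.2644]
top [165. 237.] 556 [0.5938 0.3311] 0.0266 0.056 [0.5938 0.3313]
top [217. 238.] 551 [0.5923 0.2274] 0.0264 0.0558 [0.5923 0.2271]
top [362. 300.] 605 [ 0.4682 -0.0603] 0.0263 0.0627 [ 0.4681 -0.06  ]
side [428. 252.] 661 [ 0.4671 -0.0576] 0.0276 0.0612 [ 0.4651 -0.0559]
side [244. 287.] 760 [0.5911 0.2303] 0.0269 0.0554 [0.5892 0.2314]
side [180. 317.] 974 [0.5929 0.3345] 0.0271 0.0554 [0.5907 0.335 ]
side [240. 382.] 1470 [0.4442 0.3332] 0.0277 0.0556 [0.4427 0.3346]
```

View pics/top3.png

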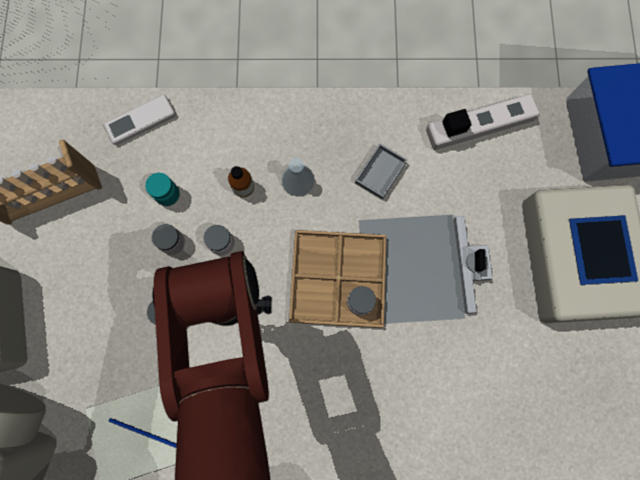

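The first pot is seated: its lid top is at 62 mm, as expected on the 6 mm floor. Next is the pot at (0.4455, 0.332).

{"fn": "play_rows", "kwargs": {
  "deltas": [
    [[0, 0.06, 0], 0],
    [[-0.0025, 0.12, 0], 0],
    [[-0.0025, 0.16, -0.02], 0],
    [[-0.0025, 0.16, -0.06], 0],
    [[-0.0025, 0.16, -0.0875], 0]
  ],
  "grip": 0.65
}}

```text
time: 13.98
tool_pos: [0.445, 0.3301, 0.0146]
tool_rot: [0.0, 1.0, 0.0, -0.001]
contact_force: [-0.4, 0.2, -0.0]
gripper_width: 0.829
```

{"fn": "play_rows", "kwargs": {
  "deltas": [
    [[0, 0, 0], 0],
    [[0, 0, 0], 0],
    [[0, 0, 0], 0],
    [[0, 0, 0], 0]
  ],
  "grip": 0.0
}}

```text
time: 14.48
tool_pos: [0.4465, 0.3306, 0.0176]
tool_rot: [-0.001, 1.0, -0.0, 0.001]
contact_force: [0.0, -0.0, -0.4]
gripper_width: 0.621
```

{"fn": "play_rows", "kwargs": {
  "deltas": [
    [[0, 0, 0.04], 0],
    [[0.005, -0.05, 0.06], 0],
    [[0.01, -0.11, 0.06], 0],
    [[0.02, -0.17, 0.06], 0],
    [[0.028, -0.23, 0.06], 0]
  ]
}}

```text
time: 15.1
tool_pos: [0.4741, 0.0986, 0.0773]
tool_rot: [-0.0, 1.0, 0.0, 0.001]
contact_force: [1.5, 0.2, -0.9]
gripper_width: 0.626
```

{"fn": "play_rows", "kwargs": {
  "deltas": [
    [[0, -0.06, 0], 0],
    [[0, -0.068, 0], 0],
    [[0, -0.068, -0.03], 0],
    [[0, -0.068, -0.047], 0],
    [[0, -0.068, -0.0515], 0]
  ]
}}

```text
time: 15.72
tool_pos: [0.4725, 0.0331, 0.0234]
tool_rot: [-0.0, 1.0, 0.0, -0.001]
contact_force: [1.0, -0.1, -1.3]
gripper_width: 0.624
```

{"fn": "play_rows", "kwargs": {
  "deltas": [
    [[0, 0, 0], 0],
    [[0, 0, 0], 0],
    [[0, 0, 0], 0]
  ],
  "grip": 0.55
}}

```text
time: 16.1
tool_pos: [0.4744, 0.0324, 0.0257]
tool_rot: [0.0, 1.0, 0.0, 0.001]
contact_force: [0.0, -0.4, 0.2]
gripper_width: 0.777
```

{"fn": "play_rows", "kwargs": {
  "deltas": [
    [[0, 0, 0.04], 0],
    [[0.02, 0.04, 0.08], 0],
    [[0.06, 0.08, 0.08], 0],
    [[0.1, 0.13, 0.08], 0],
    [[0.1, 0.13, 0.08], 0]
  ]
}}

```text
time: 16.73
tool_pos: [0.5755, 0.165, 0.105]
tool_rot: [-0.0, 1.0, 0.002, 0.0]
contact_force: [-0.5, -0.3, 0.4]
gripper_width: 0.773
```

```bash
python3 look.py 4
```

```text
t 16.73 pos [0.5755 0.165  0.105 ] jawyaw -1.5677 tilt z [ 0.001  0.001 -1.   ] F [-0.5 -0.3  0.4] w 0.773
top [458. 121.] 294 [ 0.8382 -0.2653] 0.0275 0.0741 [ 0.8365 -0.264 ]
top [160. 237.] 309 [0.5941 0.3319] 0.0259 0.056 [0.5935 0.3404]
top [315. 296.] 596 [0.4752 0.0309] 0.0263 0.0625 [0.4746 0.031 ]
top [362. 300.] 609 [ 0.4682 -0.0607] 0.0263 0.0626 [ 0.4676 -0.0599]
side [356. 154.] 326 [ 0.8365 -0.2614] 0.0276 0.0731 [ 0.8326 -0.2588]
side [428. 252.] 666 [ 0.4667 -0.0579] 0.0271 0.0611 [ 0.4651 -0.0557]
side [389. 271.] 775 [0.4738 0.0335] 0.0272 0.0613 [0.4721 0.0355]
side [244. 287.] 761 [0.5917 0.23  ] 0.0278 0.0553 [0.5894 0.2313]
side [180. 317.] 980 [0.5929 0.3328] 0.0277 0.0555 [0.5908 0.335 ]
```

{"fn": "play_rows", "kwargs": {
  "deltas": [
    [[0.01, 0.05, 0], 0],
    [[0.018, 0.065, 0], 0],
    [[0.018, 0.065, -0.04], 0],
    [[0.018, 0.065, -0.08], 0],
    [[0.018, 0.065, -0.0885], 0]
  ],
  "grip": 0.65
}}

```text
time: 17.45
tool_pos: [0.5887, 0.2255, 0.0131]
tool_rot: [0.001, 1.0, -0.001, -0.003]
contact_force: [-0.7, -0.4, 0.3]
gripper_width: 0.826
```

{"fn": "play_rows", "kwargs": {
  "deltas": [
    [[0, 0, 0], 0],
    [[0, 0, 0], 0],
    [[0, 0, 0], 0],
    [[0, 0, 0], 0]
  ],
  "grip": 0.0
}}

```text
time: 17.95
tool_pos: [0.5922, 0.2275, 0.0172]
tool_rot: [-0.0, 1.0, -0.0, 0.001]
contact_force: [0.6, 1.3, -0.7]
gripper_width: 0.624
```

{"fn": "play_rows", "kwargs": {
  "deltas": [
    [[0, 0, 0.04], 0],
    [[0, -0.04, 0.06], 0],
    [[-0.01, -0.1, 0.06], 0],
    [[-0.02, -0.16, 0.06], 0],
    [[-0.032, -0.22, 0.06], 0]
  ]
}}

```text
time: 18.58
tool_pos: [0.5594, 0.0056, 0.0769]
tool_rot: [0.0, 1.0, 0.0, 0.001]
contact_force: [0.5, -0.2, -0.4]
gripper_width: 0.619
```

{"fn": "play_rows", "kwargs": {
  "deltas": [
    [[0, -0.06, 0], 0],
    [[0, -0.072, 0], 0],
    [[0, -0.072, -0.03], 0],
    [[0, -0.072, -0.047], 0],
    [[0, -0.072, -0.0515], 0]
  ]
}}

```text
time: 19.2
tool_pos: [0.5585, -0.0636, 0.0231]
tool_rot: [-0.0, 1.0, 0.0, -0.002]
contact_force: [-0.2, 0.1, -1.6]
gripper_width: 0.62
```

{"fn": "play_rows", "kwargs": {
  "deltas": [
    [[0, 0, 0], 0],
    [[0, 0, 0], 0],
    [[0, 0, 0], 0]
  ],
  "grip": 0.55
}}

```text
time: 19.58
tool_pos: [0.5605, -0.0647, 0.0259]
tool_rot: [0.0, 1.0, 0.0, 0.001]
contact_force: [0.1, -0.2, -0.8]
gripper_width: 0.776
```

{"fn": "play_rows", "kwargs": {
  "deltas": [
    [[0, 0, 0.04], 0],
    [[0, 0.05, 0.08], 0],
    [[0, 0.11, 0.08], 0],
    [[0, 0.17, 0.08], 0],
    [[0, 0.22, 0.08], 0]
  ]
}}

```text
time: 20.2
tool_pos: [0.5598, 0.1575, 0.1059]
tool_rot: [-0.0, 1.0, 0.0, 0.001]
contact_force: [0.4, -0.4, 0.4]
gripper_width: 0.774
```

```bash
python3 look.py 5
```

```text
t 20.2 pos [0.5598 0.1575 0.1059] jawyaw -1.5704 tilt z [ 0.002  0.    -1.   ] F [ 0.4 -0.4  0.4] w 0.774
top [457. 122.] 306 [ 0.8375 -0.2654] 0.0271 0.0738 [ 0.8366 -0.2648]
top [162. 237.] 412 [0.5943 0.3319] 0.026 0.056 [0.5936 0.3364]
top [364. 253.] 582 [ 0.5609 -0.0659] 0.0264 0.0624 [ 0.5606 -0.0658]
top [315. 296.] 602 [0.4749 0.0308] 0.0262 0.0624 [0.4749 0.0309]
top [362. 300.] 601 [ 0.4682 -0.0607] 0.0263 0.0624 [ 0.4678 -0.0605]
side [356. 155.] 330 [ 0.836  -0.2627] 0.0272 0.0731 [ 0.8327 -0.2591]
side [388. 229.] 543 [ 0.5588 -0.0637] 0.028 0.0611 [ 0.5571 -0.0615]
side [427. 252.] 661 [ 0.4658 -0.057 ] 0.0268 0.0612 [ 0.465  -0.0558]
side [389. 271.] 770 [0.4749 0.0336] 0.0284 0.0612 [0.4721 0.0353]
side [180. 317.] 973 [0.593  0.3358] 0.0285 0.0555 [0.5908 0.335 ]
```

{"fn": "play_rows", "kwargs": {
  "deltas": [
    [[0.01, 0.06, 0], 0],
    [[0.02, 0.12, 0], 0],
    [[0.0345, 0.1755, -0.01], 0],
    [[0.0345, 0.1755, -0.06], 0],
    [[0.0345, 0.1755, -0.0885], 0]
  ],
  "grip": 0.65
}}

```text
time: 20.92
tool_pos: [0.5934, 0.3304, 0.014]
tool_rot: [0.001, 1.0, 0.0, -0.001]
contact_force: [-0.8, 0.6, -0.1]
gripper_width: 0.824
```

{"fn": "play_rows", "kwargs": {
  "deltas": [
    [[0, 0, 0], 0],
    [[0, 0, 0], 0],
    [[0, 0, 0], 0],
    [[0, 0, 0], 0]
  ],
  "grip": 0.0
}}

```text
time: 21.42
tool_pos: [0.5951, 0.331, 0.018]
tool_rot: [-0.0, 1.0, -0.0, 0.001]
contact_force: [-0.8, 0.1, -0.6]
gripper_width: 0.626
```

{"fn": "play_rows", "kwargs": {
  "deltas": [
    [[0, 0, 0.04], 0],
    [[0, -0.04, 0.06], 0],
    [[-0.01, -0.1, 0.06], 0],
    [[-0.02, -0.16, 0.06], 0],
    [[-0.029, -0.22, 0.06], 0]
  ]
}}

```text
time: 22.05
tool_pos: [0.565, 0.1091, 0.0773]
tool_rot: [0.0, 1.0, 0.0, 0.001]
contact_force: [1.2, -0.6, 0.1]
gripper_width: 0.625
```

{"fn": "play_rows", "kwargs": {
  "deltas": [
    [[0, -0.06, 0], 0],
    [[0, -0.084, 0], 0],
    [[0, -0.084, -0.03], 0],
    [[0, -0.084, -0.047], 0],
    [[0, -0.084, -0.0515], 0]
  ]
}}

```text
time: 22.68
tool_pos: [0.564, 0.0272, 0.0235]
tool_rot: [-0.0, 1.0, 0.0, -0.001]
contact_force: [-0.5, 0.1, -0.8]
gripper_width: 0.625
```

{"fn": "play_rows", "kwargs": {
  "deltas": [
    [[0, 0, 0], 0],
    [[0, 0, 0], 0],
    [[0, 0, 0], 0]
  ],
  "grip": 0.55
}}

```text
time: 23.05
tool_pos: [0.566, 0.027, 0.0259]
tool_rot: [0.0, 1.0, 0.0, 0.001]
contact_force: [0.1, -0.8, 0.3]
gripper_width: 0.774
```

{"fn": "play_rows", "kwargs": {
  "deltas": [
    [[0, 0, 0.04], 0],
    [[0, 0.05, 0.1], 0],
    [[-0.03, 0.11, 0.1], 0],
    [[-0.06, 0.17, 0.1], 0],
    [[-0.08, 0.2, 0.1], 0]
  ]
}}

```text
time: 23.68
tool_pos: [0.4847, 0.2288, 0.1262]
tool_rot: [-0.0, 1.0, 0.0, 0.001]
contact_force: [0.7, 0.7, -0.4]
gripper_width: 0.778
```

```bash
cat > meas.py <<'E'
import sys
from h import *
tag=sys.argv[1]
st()
for n in("top","side"):
    p,d,W=frame(n,n+tag); z=W[...,2]
    for o in pots(W,p,0.05,0.07): 
        if 0.0262-0.004<o[3]<0.032: print(n,o[0],o[2],o[4])
    X,Y=W[...,0],W[...,1]
    hsv=cv2.cvtColor(p,cv2.COLOR_BGR2HSV)
    wood=(hsv[...,0]>8)&(hsv[...,0]<25)&(hsv[...,1]>60)
    m=(z>0.013)&(z<0.026)&(X>.38)&(X<.68)&(Y>-.29)&(Y<.13)&wood
    m=cv2.morphologyEx(m.astype(np.uint8),cv2.MORPH_OPEN,np.ones((2,2)))
    k,l,s,c=cv2.connectedComponentsWithStats(cv2.dilate(m,np.ones((5,5))))
    if k>1:
        i=1+s[1:,4].argmax(); q=W[(l==i)&(m>0)][:,:2]
        r=cv2.minAreaRect(q.astype(np.float32)); a=(r[2]+45)%90-45
        c=np.array(r[0]); yaw=np.deg2rad(a); dy=0.063; o=np.array([0.546,-0.267])
        e=np.array([[np.cos(dy),np.sin(dy)],[-np.sin(dy),np.cos(dy)]])@(c-o)
        print(n,"tray",c.round(4),"size",np.round(r[1],4),"yaw",yaw.round(4),"in dock frame x,y",e.round(4),"dyaw",(yaw-dy).round(4))
E
python3 meas.py 6
```

```text
t 23.68 pos [0.4847 0.2288 0.1262] jawyaw -1.5706 tilt z [ 0.002  0.001 -1.   ] F [ 0.7  0.7 -0.4] w 0.778
top [318. 250.] [0.5669 0.0249] 0.0624
top [364. 253.] [ 0.5604 -0.0656] 0.0626
top [315. 296.] [0.4753 0.0305] 0.0624
top [362. 300.] [ 0.4683 -0.0608] 0.0625
top tray [ 0.5153 -0.0198] size [0.1915 0.1889] yaw -0.061 in dock frame x,y [-0.015   0.2486] dyaw -0.124
side [356. 156.] [ 0.8343 -0.2612] 0.066
side [388. 228.] [ 0.559  -0.0633] 0.0612
side [351. 244.] [0.5648 0.0271] 0.0613
side [428. 250.] [ 0.4661 -0.0582] 0.0612
side [389. 269.] [0.4743 0.0336] 0.0613
side tray [ 0.5001 -0.0181] size [0.1834 0.1875] yaw -0.2043 in dock frame x,y [-0.0301  0.2513] dyaw -0.2673
```

View pics/top6.png

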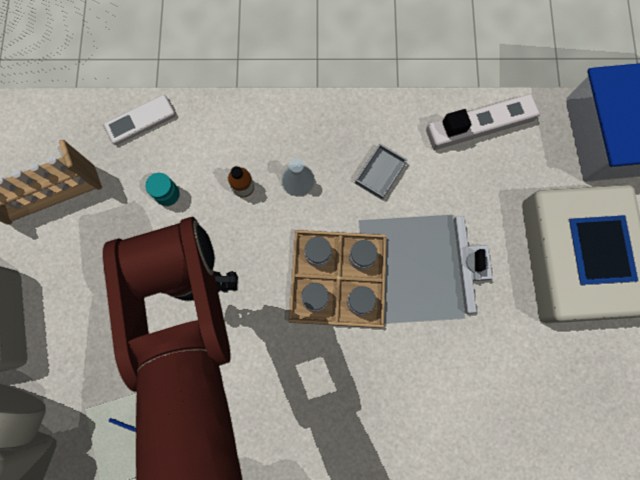

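Four pots stand in the four compartments, tops at 62 mm. In the dock frame the tray is 14 mm off to -x and turned -0.12 rad. A sideways push on its -x face with the fingers squared to the dock should fix both before the main push.

{"fn": "play_rows", "kwargs": {
  "deltas": [
    [[-0.02, -0.055, 0], 0.02],
    [[-0.045, -0.11, 0], 0.04],
    [[-0.065, -0.16, -0.02], 0.063],
    [[-0.085, -0.21, -0.03], 0.063],
    [[-0.104, -0.2565, -0.04], 0.063]
  ],
  "grip": 0.18
}}

```text
time: 24.4
tool_pos: [0.3806, -0.0318, 0.085]
tool_rot: [0.001, 1.0, 0.031, 0.001]
contact_force: [1.4, 0.2, 0.2]
gripper_width: 0.594
```

{"fn": "play_rows", "kwargs": {
  "deltas": [
    [[0, 0, -0.03], 0],
    [[0, 0, -0.06], 0],
    [[0, 0, -0.075], 0],
    [[0, 0, -0.0805], 0],
    [[0, 0, -0.0805], 0]
  ]
}}

```text
time: 25.02
tool_pos: [0.3814, -0.03, 0.0046]
tool_rot: [0.0, 1.0, 0.031, 0.0]
contact_force: [-0.4, -0.3, -0.3]
gripper_width: 0.587
```

```bash
python3 meas.py 7;python3 - <<'E'
import cv2
p=cv2.imread("pics/side7.png");cv2.imwrite("pics/side7c.png",cv2.resize(p[180:360,280:520],None,fx=3,fy=3,interpolation=2))
E
```

```text
t 25.02 pos [ 0.3814 -0.03    0.0046] jawyaw -1.5083 tilt z [ 0. -0. -1.] F [-0.4 -0.3 -0.3] w 0.587
top [318. 250.] [0.567  0.0249] 0.0623
top [364. 253.] [ 0.5604 -0.0655] 0.0626
top [315. 296.] [0.4752 0.0306] 0.0625
top [362. 300.] [ 0.4682 -0.0605] 0.0625
top tray [ 0.5082 -0.0193] size [0.1919 0.2036] yaw -0.0524 in dock frame x,y [-0.0221  0.2496] dyaw -0.1154
side [356. 156.] [ 0.8336 -0.2614] 0.067
side [389. 228.] [ 0.5597 -0.0627] 0.0612
side [351. 244.] [0.5652 0.0273] 0.0613
side [428. 250.] [ 0.4659 -0.0583] 0.0612
side [389. 269.] [0.4744 0.0333] 0.0612
side tray [0.4921 0.0645] size [0.2199 0.098 ] yaw 0.4873 in dock frame x,y [-0.0329  0.3342] dyaw 0.4243
```

View pics/side7c.png

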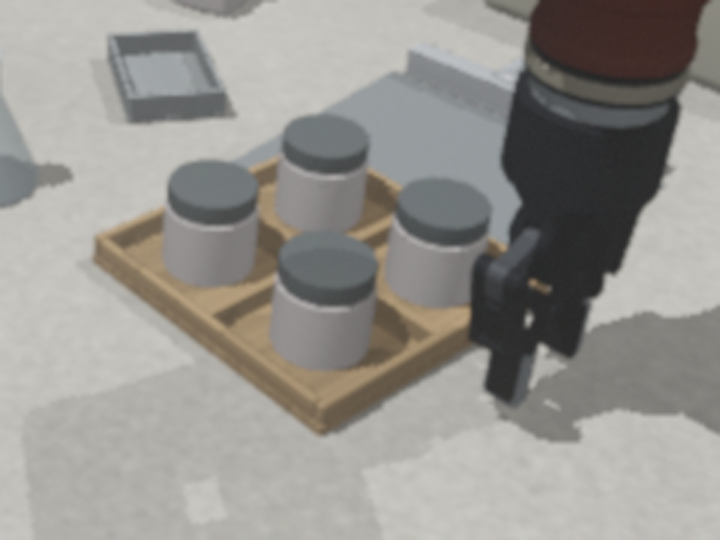

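{"fn": "play_rows", "kwargs": {
  "deltas": [
    [[0.008, 0.0005, 0], 0],
    [[0.014, 0.001, 0], 0],
    [[0.019, 0.001, 0], 0],
    [[0.024, 0.0015, 0], 0],
    [[0.029, 0.002, 0], 0]
  ]
}}

```text
time: 25.75
tool_pos: [0.4094, -0.0277, 0.004]
tool_rot: [0.0, 1.0, 0.031, -0.002]
contact_force: [-4.8, -0.0, 3.5]
gripper_width: 0.591
```

{"fn": "play_rows", "kwargs": {
  "deltas": [
    [[0.004, 0, 0], 0],
    [[0.008, 0.0005, 0], 0],
    [[0.012, 0.001, 0], 0],
    [[0.0145, 0.001, 0], 0],
    [[0.0145, 0.001, 0], 0]
  ]
}}

```text
time: 26.38
tool_pos: [0.4243, -0.0267, 0.0039]
tool_rot: [0.0, 1.0, 0.031, -0.0]
contact_force: [-3.0, -1.6, 0.3]
gripper_width: 0.592
```

```bash
python3 meas.py 8
```

```text
t 26.38 pos [ 0.4243 -0.0267  0.0039] jawyaw -1.5079 tilt z [-0.001 -0.    -1.   ] F [-3.  -1.6  0.3] w 0.592
top [315. 243.] [0.5802 0.0313] 0.0625
top [361. 245.] [ 0.5771 -0.0598] 0.0627
top [310. 287.] [0.4885 0.0338] 0.0623
top [362. 284.] [ 0.4914 -0.0595] 0.0624
top tray [ 0.5216 -0.0148] size [0.1916 0.2062] yaw -0.0214 in dock frame x,y [-0.0084  0.2532] dyaw -0.0844
side [356. 156.] [ 0.8332 -0.2613] 0.0661
side [379. 225.] [ 0.5754 -0.057 ] 0.0612
side [343. 242.] [0.5794 0.035 ] 0.0613
side [415. 245.] [ 0.4832 -0.054 ] 0.0614
side [382. 266.] [0.487 0.037] 0.0613
side tray [0.5242 0.0363] size [0.1008 0.1975] yaw -0.0169 in dock frame x,y [-0.0027  0.304 ] dyaw -0.0799
```

View pics/top8.png

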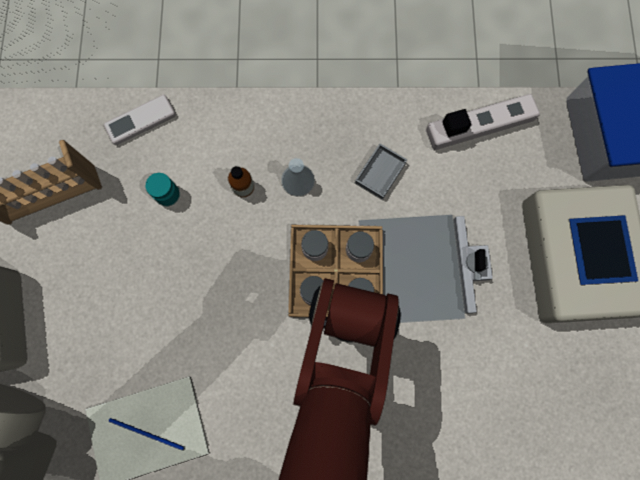

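{"fn": "play_rows", "kwargs": {
  "deltas": [
    [[-0.02, 0, 0], 0],
    [[-0.025, 0, 0.05], 0],
    [[-0.02, 0.04, 0.1], 0.15],
    [[0, 0.1, 0.12], 0.33],
    [[0.03, 0.15, 0.12], 0.51]
  ]
}}

```text
time: 27.1
tool_pos: [0.4572, 0.125, 0.1281]
tool_rot: [0.0, 0.958, 0.285, 0.005]
contact_force: [0.5, -0.4, 0.2]
gripper_width: 0.591
```

{"fn": "play_rows", "kwargs": {
  "deltas": [
    [[0.02, 0.03, 0], 0.18],
    [[0.04, 0.03, 0], 0.36],
    [[0.06, 0.03, 0], 0.54],
    [[0.063, 0.03, 0], 0.72],
    [[0.063, 0.03, 0], 0.9]
  ]
}}

```text
time: 27.72
tool_pos: [0.5184, 0.1533, 0.1246]
tool_rot: [0.0, 0.739, 0.674, 0.001]
contact_force: [0.4, 0.1, -0.5]
gripper_width: 0.592
```

{"fn": "play_rows", "kwargs": {
  "deltas": [
    [[0, 0, 0], 0.161],
    [[0, 0, 0], 0.161]
  ]
}}

```text
time: 27.98
tool_pos: [0.5179, 0.1531, 0.1246]
tool_rot: [0.0, 0.685, 0.728, 0.001]
contact_force: [0.0, -0.1, 0.0]
gripper_width: 0.591
```

```bash
python3 meas.py 9
```

```text
t 27.98 pos [0.5179 0.1531 0.1246] jawyaw 0.0614 tilt z [ 0.002  0.001 -1.   ] F [ 0.  -0.1  0. ] w 0.591
top [315. 243.] [0.5803 0.0314] 0.0624
top [361. 245.] [ 0.5771 -0.0597] 0.0628
top [314. 289.] [0.4885 0.0337] 0.0624
top [361. 291.] [ 0.4849 -0.0581] 0.0625
top tray [ 0.5303 -0.015 ] size [0.1908 0.1889] yaw -0.0253 in dock frame x,y [2.000e-04 2.525e-01] dyaw -0.0883
side [379. 225.] [ 0.5754 -0.0565] 0.0613
side [349. 243.] [0.5736 0.0312] 0.0613
side [419. 247.] [ 0.4837 -0.0545] 0.0612
side [382. 266.] [0.4861 0.0357] 0.0613
side tray [0.4862 0.0204] size [0.2577 0.157 ] yaw -0.61 in dock frame x,y [-0.0416  0.2906] dyaw -0.673
```

View pics/top9.png

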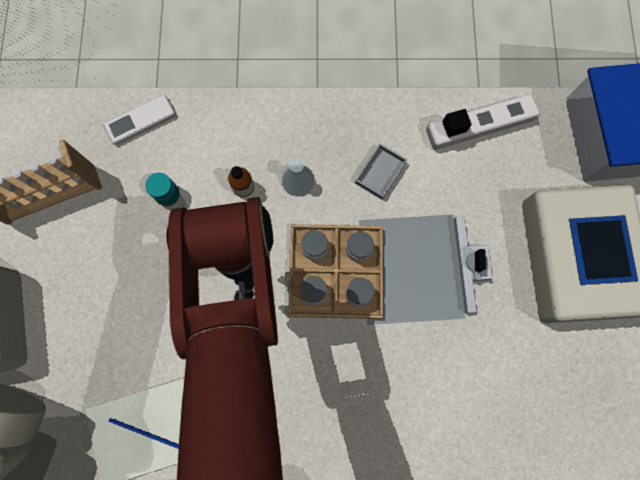

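{"fn": "play_rows", "kwargs": {
  "deltas": [
    [[0.004, -0.029, -0.05], 0],
    [[0.004, -0.029, -0.1], 0],
    [[0.004, -0.029, -0.115], 0],
    [[0.004, -0.029, -0.12], 0],
    [[0.004, -0.029, -0.12], 0]
  ]
}}

```text
time: 28.7
tool_pos: [0.5228, 0.1241, 0.006]
tool_rot: [0.001, 0.684, 0.729, 0.001]
contact_force: [0.2, -0.4, 0.5]
gripper_width: 0.591
```

{"fn": "play_rows", "kwargs": {
  "deltas": [
    [[0.0006, -0.01, 0], 0],
    [[0.0011, -0.017, 0], 0],
    [[0.0015, -0.024, 0], 0],
    [[0.002, -0.032, 0], 0],
    [[0.0025, -0.04, 0], 0]
  ]
}}

```text
time: 29.32
tool_pos: [0.5239, 0.0842, 0.0049]
tool_rot: [-0.001, 0.685, 0.729, 0.001]
contact_force: [-0.6, 4.2, 3.1]
gripper_width: 0.593
```

{"fn": "play_rows", "kwargs": {
  "deltas": [
    [[0.0005, -0.008, 0], 0],
    [[0.001, -0.016, 0], 0],
    [[0.0015, -0.024, 0], 0],
    [[0.002, -0.032, 0], 0],
    [[0.0025, -0.04, 0], 0]
  ]
}}

```text
time: 29.95
tool_pos: [0.5267, 0.0438, 0.0047]
tool_rot: [-0.0, 0.685, 0.729, 0.001]
contact_force: [-0.1, 5.5, 3.7]
gripper_width: 0.593
```

```bash
python3 meas.py 10
```

```text
t 29.95 pos [0.5267 0.0438 0.0047] jawyaw 0.0629 tilt z [ 0.001  0.001 -1.   ] F [-0.1  5.5  3.7] w 0.593
top [384. 237.] [ 0.5926 -0.107 ] 0.0623
top [389. 283.] [ 0.5    -0.1135] 0.0625
top [349. 286.] [ 0.4943 -0.0303] 0.0629
top tray [nan nan] size [0. 0.] yaw 0.0 in dock frame x,y [nan nan] dyaw -0.063
side [397. 214.] [ 0.5878 -0.1092] 0.0611
side [432. 232.] [ 0.4989 -0.1123] 0.0613
side [408. 253.] [ 0.4905 -0.0224] 0.0612
side tray [ 0.4644 -0.0659] size [0.1915 0.0485] yaw -0.0092 in dock frame x,y [-0.0688  0.2058] dyaw -0.0722
```

View pics/top10.png

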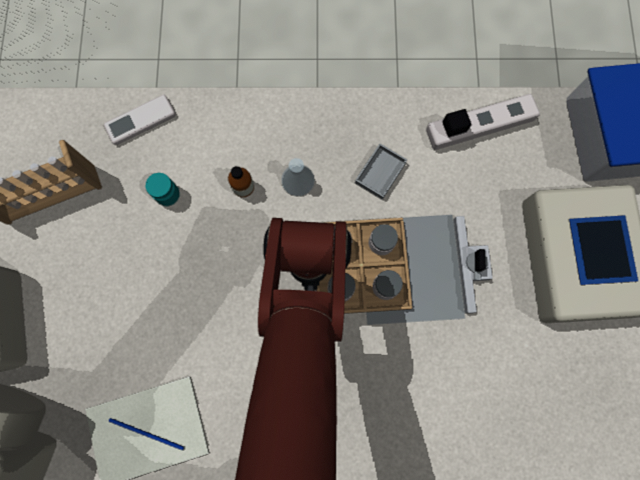

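{"fn": "play_rows", "kwargs": {
  "deltas": [
    [[0.0005, -0.008, 0], 0],
    [[0.001, -0.016, 0], 0],
    [[0.0015, -0.024, 0], 0],
    [[0.002, -0.032, 0], 0],
    [[0.0025, -0.04, 0], 0]
  ]
}}

```text
time: 30.68
tool_pos: [0.5288, 0.0035, 0.0044]
tool_rot: [-0.0, 0.685, 0.729, 0.0]
contact_force: [-0.9, 5.0, 2.9]
gripper_width: 0.59
```

{"fn": "play_rows", "kwargs": {
  "deltas": [
    [[0.0005, -0.008, 0], 0],
    [[0.001, -0.016, 0], 0],
    [[0.0015, -0.024, 0], 0],
    [[0.002, -0.032, 0], 0],
    [[0.0025, -0.04, 0], 0]
  ]
}}

```text
time: 31.3
tool_pos: [0.5312, -0.0364, 0.0044]
tool_rot: [-0.0, 0.685, 0.729, 0.0]
contact_force: [-0.0, 4.8, 2.9]
gripper_width: 0.592
```

```bash
python3 meas.py 11
```

```text
t 31.3 pos [ 0.5312 -0.0364  0.0044] jawyaw 0.0629 tilt z [-0.     0.001 -1.   ] F [-0.   4.8  2.9] w 0.592
top [425. 235.] [ 0.5971 -0.1871] 0.0625
top [430. 281.] [ 0.5045 -0.193 ] 0.0626
top tray [ 0.5423 -0.149 ] size [0.2114 0.1563] yaw 0.2596 in dock frame x,y [0.0038 0.118 ] dyaw 0.1966
side [356. 156.] [ 0.8349 -0.2622] 0.0665
side [455. 217.] [ 0.5035 -0.1918] 0.0611
side tray [ 0.4739 -0.1456] size [0.0471 0.1902] yaw 0.0561 in dock frame x,y [-0.0643  0.1257] dyaw -0.0069
```

View pics/top11.png

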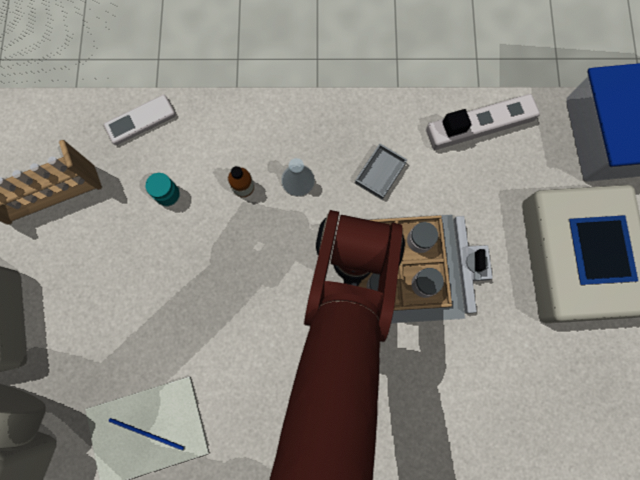

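{"fn": "play_rows", "kwargs": {
  "deltas": [
    [[0.0003, -0.006, 0], 0],
    [[0.0007, -0.012, 0], 0],
    [[0.001, -0.017, 0], 0],
    [[0.0013, -0.021, 0], 0],
    [[0.0016, -0.025, 0], 0]
  ]
}}

```text
time: 32.02
tool_pos: [0.5327, -0.0615, 0.0041]
tool_rot: [-0.0, 0.684, 0.729, -0.0]
contact_force: [-1.2, 3.8, 2.1]
gripper_width: 0.593
```

{"fn": "play_rows", "kwargs": {
  "deltas": [
    [[0.0001, -0.002, 0], 0],
    [[0.0002, -0.004, 0], 0],
    [[0.0003, -0.005, 0], 0]
  ]
}}

```text
time: 32.4
tool_pos: [0.5329, -0.0647, 0.0042]
tool_rot: [-0.002, 0.685, 0.729, 0.001]
contact_force: [-0.7, 11.2, 3.4]
gripper_width: 0.585
```

Force jumped to 11 N, so the tray is on the bar. I'll press a little more, then back off and check.

{"fn": "play_rows", "kwargs": {
  "deltas": [
    [[0, -0.0015, 0], 0],
    [[0, -0.003, 0], 0],
    [[0, -0.003, 0], 0],
    [[0, 0, 0], 0]
  ]
}}

```text
time: 32.9
tool_pos: [0.5328, -0.0646, 0.0041]
tool_rot: [-0.001, 0.684, 0.729, 0.001]
contact_force: [-1.9, 4.2, 0.6]
gripper_width: 0.587
```

{"fn": "play_rows", "kwargs": {
  "deltas": [
    [[-0.002, 0.03, 0], 0],
    [[-0.004, 0.06, 0.02], 0],
    [[-0.01, 0.09, 0.08], 0],
    [[-0.05, 0.14, 0.13], 0],
    [[-0.09, 0.18, 0.13], 0]
  ]
}}

```text
time: 33.52
tool_pos: [0.4541, 0.1043, 0.1359]
tool_rot: [0.003, 0.685, 0.728, 0.002]
contact_force: [0.4, 0.4, -0.1]
gripper_width: 0.593
```

```bash
python3 meas.py 12; python3 - <<'E'
import cv2
p=cv2.imread("pics/top12.png");cv2.imwrite("pics/top12c.png",cv2.resize(p[200:330,340:520],None,fx=4,fy=4,interpolation=2))
E
```

```text
t 33.52 pos [0.4541 0.1043 0.1359] jawyaw 0.0614 tilt z [ 0.008 -0.002 -1.   ] F [ 0.4  0.4 -0.1] w 0.593
top [439. 234.] [ 0.5986 -0.2154] 0.0627
top [393. 236.] [ 0.5944 -0.1244] 0.0626
top [444. 280.] [ 0.5067 -0.2214] 0.0628
top [397. 282.] [ 0.5022 -0.1297] 0.0626
top tray [ 0.546  -0.1731] size [0.1878 0.1876] yaw 0.0781 in dock frame x,y [0.0059 0.0937] dyaw 0.0151
side [462. 212.] [ 0.5061 -0.219 ] 0.0611
side [436. 229.] [ 0.5014 -0.1269] 0.0612
side tray [ 0.5008 -0.1713] size [0.0965 0.1897] yaw 0.0659 in dock frame x,y [-0.0391  0.0983] dyaw 0.0029
```

View pics/top12c.png

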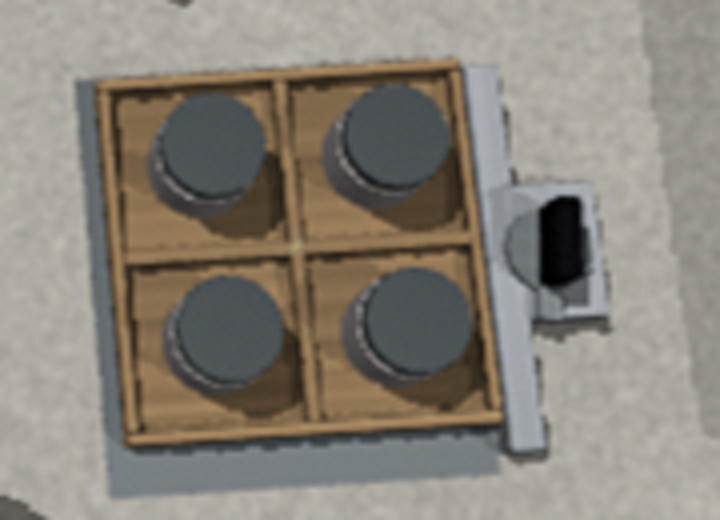

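View pics/side12.png

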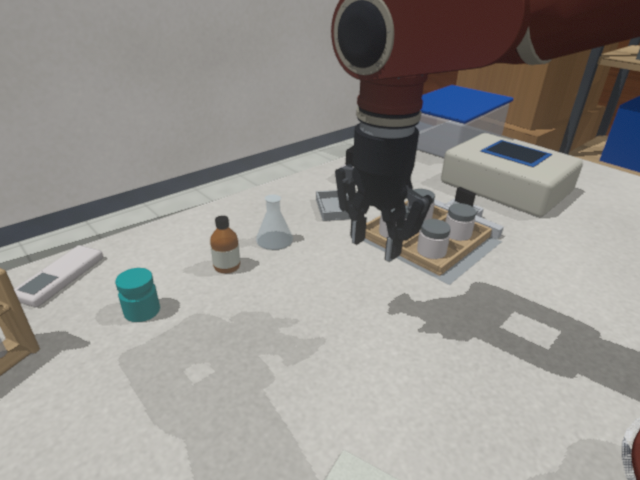

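The tray is against the bar, but about 6 mm off centre to +x: more grey plate shows below it (rows 430–495 of the crop) than above. There is time to nudge it, so I'll check squareness and the space near the dish first.

```bash
cat > edge.py <<'E'
import sys
from h import *
p,d,W=frame("top",sys.argv[1]); z=W[...,2];X,Y=W[...,0],W[...,1]
hsv=cv2.cvtColor(p,cv2.COLOR_BGR2HSV)
wood=(hsv[...,0]>8)&(hsv[...,0]<25)&(hsv[...,1]>60)
m=(z>0.014)&(z<0.026)&(X>.38)&(X<.70)&(Y>-.29)&(Y<.0)&wood
q=W[m][:,:2]
def fit(q,ax,sgn,lo,hi):
    b=np.round(q[:,ax]/0.004);F=[]
    for k in np.unique(b):
        s=q[b==k][:,1-ax]
        if lo<k*.004<hi: F.append([k*.004,(s*sgn).max()*sgn])
    F=np.array(F);c=np.polyfit(F[:,0],F[:,1],1)
    for _ in range(3):
        r=F[:,1]-np.polyval(c,F[:,0]);k=np.abs(r)<0.0025;c=np.polyfit(F[k,0],F[k,1],1)
    return c,k.sum()
for nm,ax,sg,lo,hi in(("+y",0,1,.47,.62),("-y",0,-1,.47,.62),("+x",1,1,-.24,-.1),("-x",1,-1,-.24,-.1)):
    c,n=fit(q,ax,sg,lo,hi); print(nm,"slope",c[0].round(4),"at",(np.polyval(c,.546) if ax==0 else np.polyval(c,-.172)).round(4),n)
s=(z>0.019)&(z<0.029)&(X>.44)&(X<.66)&(Y<-.26)&(Y>-.36)&~wood
for nm,sg in(("bar front",1),):
    c,n=fit(W[s][:,:2],0,sg,.455,.64);print(nm,c[0].round(4),np.polyval(c,.546).round(4),n)
b=W[s][:,:2];print("bar x ext",np.percentile(b[:,0],[0.2,99.8]).round(4), cv2.minAreaRect(b.astype(np.float32)))
o=(z>0.01)&(z<0.03)&(X>.62)&(X<.85)&(Y>-.2)&(Y<.02)&~wood
print("dish",W[o].min(0).round(4),W[o].max(0).round(4),o.sum())
E
python3 edge.py top13
```

```text
+y slope 0.0615 at -0.0777 37
-y slope 0.0658 at -0.2658 37
+x slope -0.0593 at 0.6436 34
-x slope -0.0663 at 0.4552 34
bar front 0.0661 -0.2672 46
bar x ext [0.447  0.6452] ((0.5473335981369019, -0.2963882088661194), (0.1995392143726349, 0.06120479106903076), 3.174133062362671)
dish [ 0.6871 -0.1652  0.0101] [ 0.807  -0.0552  0.0263] 400
```

{"fn": "play_rows", "kwargs": {
  "deltas": [
    [[0, 0, 0], -0.18],
    [[0.05, -0.02, 0.02], -0.36],
    [[0.1, -0.06, 0.02], -0.54],
    [[0.15, -0.1, 0.02], -0.72],
    [[0.19, -0.15, 0.02], -0.9]
  ],
  "grip": -1
}}

```text
time: 34.3
tool_pos: [0.641, -0.0453, 0.1506]
tool_rot: [0.001, 0.935, 0.356, -0.001]
contact_force: [1.2, 0.8, -0.1]
gripper_width: -0.004
```

{"fn": "play_rows", "kwargs": {
  "deltas": [
    [[0.01, -0.05, 0], -0.18],
    [[0.02, -0.1, 0], -0.36],
    [[0.02, -0.12, 0], -0.54],
    [[0.02, -0.12, 0], -0.671],
    [[0.02, -0.12, 0], -0.671]
  ]
}}

```text
time: 34.92
tool_pos: [0.6588, -0.1643, 0.1504]
tool_rot: [0.0, 1.0, 0.031, -0.001]
contact_force: [-0.5, -0.1, -0.4]
gripper_width: -0.003
```

```bash
python3 -c "
from h import *
st()"
```

```text
t 34.92 pos [ 0.6588 -0.1643  0.1504] jawyaw -1.5085 tilt z [-0.002 -0.001 -1.   ] F [-0.5 -0.1 -0.4] w -0.003
```

{"fn": "play_rows", "kwargs": {
  "deltas": [
    [[0.004, -0.01, -0.04], 0],
    [[0.004, -0.01, -0.09], 0],
    [[0.004, -0.01, -0.13], 0],
    [[0.004, -0.01, -0.142], 0],
    [[0.004, -0.01, -0.1445], 0]
  ]
}}

```text
time: 35.55
tool_pos: [0.6631, -0.1724, 0.007]
tool_rot: [0.0, 0.999, 0.032, -0.0]
contact_force: [-0.1, -0.0, -0.6]
gripper_width: -0.004
```

{"fn": "play_rows", "kwargs": {
  "deltas": [
    [[-0.004, -0.0003, 0], 0],
    [[-0.008, -0.0005, 0], 0],
    [[-0.012, -0.0008, 0], 0],
    [[-0.015, -0.001, 0], 0],
    [[-0.0175, -0.0011, 0], 0]
  ]
}}

```text
time: 36.17
tool_pos: [0.6479, -0.1739, 0.0096]
tool_rot: [0.001, 1.0, 0.031, 0.003]
contact_force: [5.1, -0.2, 3.4]
gripper_width: -0.001
```

{"fn": "play_rows", "kwargs": {
  "deltas": [
    [[0, 0, 0], 0],
    [[0.008, 0, 0], 0],
    [[0.012, 0, 0.05], 0],
    [[0.02, 0, 0.11], 0],
    [[0.05, 0.05, 0.14], 0]
  ]
}}

```text
time: 36.8
tool_pos: [0.6948, -0.1283, 0.1494]
tool_rot: [0.001, 1.0, 0.029, 0.001]
contact_force: [1.2, -0.3, 0.6]
gripper_width: -0.0
```

```bash
python3 edge.py top14; python3 meas.py 15|grep top
```

```text
+y slope 0.0561 at -0.2609 34
-y slope 0.0574 at -0.2653 37
+x slope -0.2024 at 0.4413 5
-x slope 0.0031 at 0.4494 5
bar front 0.0627 -0.267 46
bar x ext [0.4471 0.645 ] ((0.5472837090492249, -0.29629847407341003), (0.19900216162204742, 0.061375055462121964), 3.4802772998809814)
dish [ 0.7087 -0.1035  0.0104] [ 0.8002 -0.0551  0.0245] 117
top [448. 286.] [ 0.4963 -0.2219] 0.0628
top tray [ 0.5357 -0.2645] size [0.0557 0.1925] yaw -0.2189 in dock frame x,y [-0.0101  0.0031] dyaw -0.2819
```

View pics/top14.png

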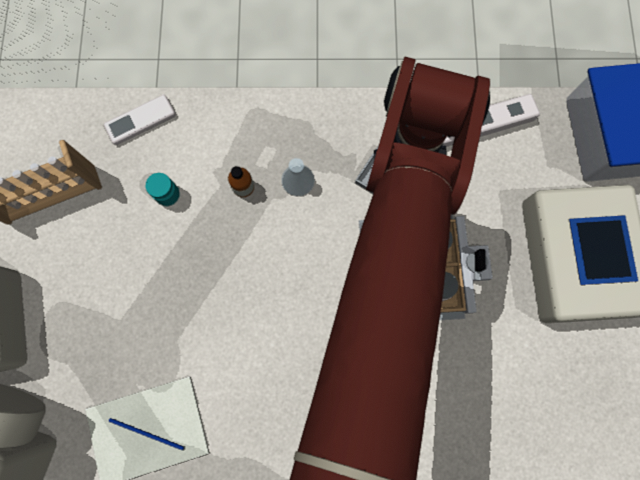

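{"fn": "play_rows", "kwargs": {
  "deltas": [
    [[-0.03, 0.05, 0], 0],
    [[-0.06, 0.1, 0], 0],
    [[-0.09, 0.15, 0], 0],
    [[-0.12, 0.2, 0], 0],
    [[-0.155, 0.208, 0], 0]
  ]
}}

```text
time: 37.58
tool_pos: [0.536, 0.0839, 0.143]
tool_rot: [0.0, 0.999, 0.033, -0.003]
contact_force: [-0.2, -0.3, 0.2]
gripper_width: 0.001
```

```bash
python3 edge.py top16; python3 meas.py 17|grep -v side;  python3 - <<'E'
import cv2
p=cv2.imread("pics/top16.png");cv2.imwrite("pics/top16c.png",cv2.resize(p[200:330,340:520],None,fx=4,fy=4,interpolation=2))
E
```

```text
+y slope 0.058 at -0.0773 37
-y slope 0.0617 at -0.2651 37
+x slope -0.0592 at 0.6339 34
-x slope -0.0558 at 0.4456 34
bar front 0.066 -0.2669 46
bar x ext [0.4471 0.6451] ((0.5474405884742737, -0.29573994874954224), (0.1995757520198822, 0.0611238069832325), 3.3777036666870117)
dish [ 0.6873 -0.1651  0.0101] [ 0.8065 -0.0552  0.0259] 397
t 37.62 pos [0.5321 0.084  0.1418] jawyaw -1.5052 tilt z [-0.011 -0.    -1.   ] F [ 1.1  1.6 -1.8] w -0.0
top [439. 239.] [ 0.5888 -0.2157] 0.0627
top [393. 241.] [ 0.585  -0.1246] 0.0624
top [444. 285.] [ 0.4965 -0.2211] 0.0628
top [397. 287.] [ 0.4931 -0.1293] 0.0627
top tray [ 0.5384 -0.1741] size [0.189  0.1906] yaw 0.0614 in dock frame x,y [-0.0017  0.0932] dyaw -0.0016
```

View pics/top16c.png

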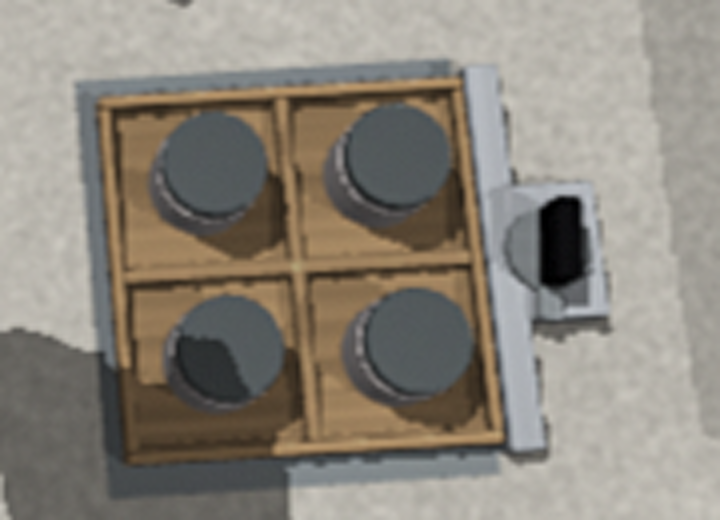

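Centred and nearly square (about -0.004 rad). One light centred push will seat it flush after the nudge.

{"fn": "play_rows", "kwargs": {
  "deltas": [
    [[0, -0.05, 0], 0],
    [[0, -0.1, -0.03], 0],
    [[0, -0.105, -0.08], 0],
    [[0, -0.105, -0.12], 0],
    [[0, -0.105, -0.135], 0]
  ]
}}

```text
time: 38.35
tool_pos: [0.5367, -0.0235, 0.0069]
tool_rot: [-0.001, 1.0, 0.03, -0.004]
contact_force: [0.4, 0.3, 0.2]
gripper_width: -0.002
```

```bash
python3 -c "
from h import *
st()"
```

```text
t 38.35 pos [ 0.5367 -0.0235  0.0069] jawyaw -1.5098 tilt z [-0.007  0.001 -1.   ] F [0.4 0.3 0.2] w -0.002
```

{"fn": "play_rows", "kwargs": {
  "deltas": [
    [[0.0005, -0.01, 0], 0],
    [[0.001, -0.02, 0], 0],
    [[0.0015, -0.028, 0], 0],
    [[0.002, -0.034, 0], 0],
    [[0.002, -0.038, 0], 0]
  ]
}}

```text
time: 38.98
tool_pos: [0.5417, -0.0611, 0.0115]
tool_rot: [0.0, 1.0, 0.031, 0.001]
contact_force: [0.8, 0.2, 0.3]
gripper_width: -0.0
```

{"fn": "play_rows", "kwargs": {
  "deltas": [
    [[0, -0.001, 0], 0],
    [[0, -0.002, 0], 0],
    [[0, -0.003, 0], 0]
  ]
}}

```text
time: 39.35
tool_pos: [0.5412, -0.0624, 0.0108]
tool_rot: [-0.001, 1.0, 0.031, -0.0]
contact_force: [-0.6, 6.6, 1.1]
gripper_width: -0.001
```

{"fn": "play_rows", "kwargs": {
  "deltas": [
    [[0, -0.002, 0], 0],
    [[0, -0.003, 0], 0],
    [[0, -0.003, 0], 0]
  ]
}}

```text
time: 39.72
tool_pos: [0.5406, -0.0631, 0.0108]
tool_rot: [-0.003, 1.0, 0.031, -0.001]
contact_force: [-1.1, 14.1, 4.6]
gripper_width: -0.003
```

{"fn": "play_rows", "kwargs": {
  "deltas": [
    [[0, 0.01, 0], 0],
    [[0, 0.03, 0.03], 0],
    [[0, 0.05, 0.08], 0],
    [[-0.03, 0.1, 0.13], 0],
    [[-0.06, 0.12, 0.13], 0]
  ]
}}

```text
time: 40.35
tool_pos: [0.4832, 0.0542, 0.145]
tool_rot: [0.001, 0.999, 0.032, 0.004]
contact_force: [-0.2, -0.0, -0.4]
gripper_width: 0.002
```

```bash
python3 edge.py top18; python3 meas.py 19|grep -v side
```

```text
+y slope 0.0595 at -0.0776 37
-y slope 0.0646 at -0.2655 37
+x slope -0.0654 at 0.6336 34
-x slope -0.0623 at 0.4453 34
bar front 0.0625 -0.2672 45
bar x ext [0.4471 0.6456] ((0.5474128127098083, -0.2959410548210144), (0.19956831634044647, 0.061430178582668304), 2.9135687351226807)
dish [ 0.6881 -0.1647  0.01  ] [ 0.8073 -0.0553  0.0262] 400
t 40.4 pos [0.4787 0.0569 0.1435] jawyaw -1.5053 tilt z [ 0.002  0.001 -1.   ] F [ 1.7  3.2 -1.8] w -0.001
top [439. 239.] [ 0.5887 -0.2161] 0.0627
top [393. 241.] [ 0.5841 -0.1247] 0.0627
top [445. 285.] [ 0.4964 -0.2218] 0.0626
top [398. 287.] [ 0.4925 -0.13  ] 0.0627
top tray [ 0.538  -0.1739] size [0.1891 0.1893] yaw 0.0643 in dock frame x,y [-0.0021  0.0934] dyaw 0.0013
```

Tray flush, square and centred, within about 2 mm. Now the latch.

{"fn": "play_rows", "kwargs": {
  "deltas": [
    [[0.01, -0.06, 0], -0.06],
    [[0.02, -0.12, 0], -0.121],
    [[0.04, -0.18, 0], -0.121],
    [[0.06, -0.24, 0], -0.121],
    [[0.068, -0.3, 0], -0.121]
  ],
  "grip": -0.2
}}

```text
time: 41.12
tool_pos: [0.5497, -0.2499, 0.1398]
tool_rot: [0.0, 1.0, -0.03, -0.0]
contact_force: [1.1, 0.1, 0.8]
gripper_width: 0.398
```

{"fn": "play_rows", "kwargs": {
  "deltas": [
    [[0, -0.05, 0], 0],
    [[0, -0.05, -0.02], 0],
    [[0, -0.05, -0.04], 0],
    [[0, -0.05, -0.04], 0]
  ]
}}

```text
time: 41.62
tool_pos: [0.5472, -0.2944, 0.0968]
tool_rot: [-0.002, 1.0, -0.029, -0.003]
contact_force: [0.6, 0.1, -0.2]
gripper_width: 0.4
```

```bash
python3 -c "
from h import *
st()
p,d,W=frame('side','side20')
cv2.imwrite('pics/side20c.png',cv2.resize(p[80:260,380:580],None,fx=3.3,fy=3.3,interpolation=2))"
```

```text
t 41.62 pos [ 0.5472 -0.2944  0.0968] jawyaw -1.628 tilt z [-0.006  0.004 -1.   ] F [ 0.6  0.1 -0.2] w 0.4
```

View pics/side20c.png

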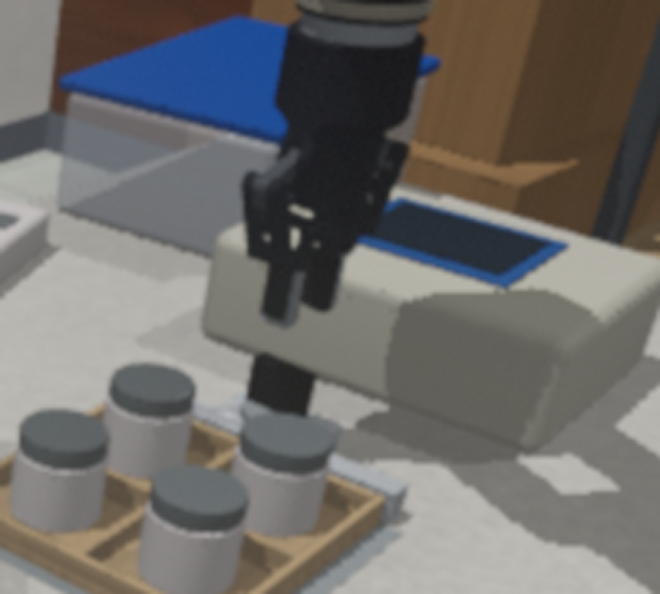

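The gripper is straight above the black latch bar, aligned across it. Descend and grip.

{"fn": "play_rows", "kwargs": {
  "deltas": [
    [[0, -0.002, -0.02], 0],
    [[0, -0.002, -0.04], 0],
    [[0, -0.002, -0.055], 0],
    [[0, -0.002, -0.06], 0],
    [[0, -0.002, -0.06], 0]
  ]
}}

```text
time: 42.3
tool_pos: [0.549, -0.2985, 0.0403]
tool_rot: [-0.0, 1.0, -0.029, -0.0]
contact_force: [0.6, -0.8, 0.9]
gripper_width: 0.398
```

{"fn": "play_rows", "kwargs": {
  "deltas": [
    [[0, 0, 0], 0],
    [[0, 0, 0], 0],
    [[0, 0, 0], 0],
    [[0, 0, 0], 0]
  ],
  "grip": -1
}}

```text
time: 42.8
tool_pos: [0.5499, -0.2954, 0.0419]
tool_rot: [-0.003, 1.0, -0.029, 0.0]
contact_force: [-1.1, 11.3, 5.3]
gripper_width: 0.153
```

{"fn": "play_rows", "kwargs": {
  "deltas": [
    [[-0.001, 0.003, 0], 0],
    [[-0.001, 0.003, 0], -0.12],
    [[-0.001, 0.003, 0], -0.25],
    [[-0.001, 0.003, 0], -0.38],
    [[-0.001, 0.003, 0], -0.5]
  ]
}}

```text
time: 43.42
tool_pos: [0.5496, -0.2959, 0.042]
tool_rot: [0.0, 0.961, -0.277, 0.002]
contact_force: [3.2, 0.3, -1.2]
gripper_width: 0.15
```

{"fn": "play_rows", "kwargs": {
  "deltas": [
    [[0, 0, 0], -0.12],
    [[0, 0, 0], -0.24],
    [[0, 0, 0], -0.36],
    [[0, 0, 0], -0.48],
    [[0, 0, 0], -0.6]
  ]
}}

```text
time: 44.05
tool_pos: [0.549, -0.2964, 0.042]
tool_rot: [0.0, 0.836, -0.549, 0.001]
contact_force: [1.2, -0.6, -0.6]
gripper_width: 0.151
```

```bash
python3 -c "
from h import *
s=st(); print(s['ft_torque'],s['joint_pos'])
p,d,W=frame('side','side21')
cv2.imwrite('pics/side21c.png',cv2.resize(p[80:260,380:580],None,fx=3.3,fy=3.3,interpolation=2))"
```

```text
t 44.05 pos [ 0.549  -0.2964  0.042 ] jawyaw -2.7331 tilt z [ 0.002 -0.002 -1.   ] F [ 1.2 -0.6 -0.6] w 0.151
[-0.17029291  0.01787109 -0.07830963] [-6.14083035e-01  2.31744499e-01  1.75031957e+00 -4.90877420e-04
  1.15690156e+00  2.11920941e+00]
```

View pics/side21c.png

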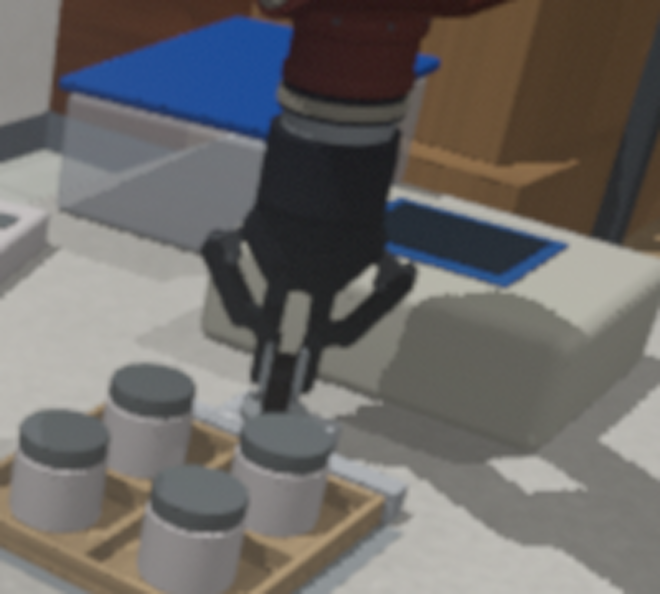

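The bar is turning with the gripper, about 1.1 rad so far. I'll finish the turn and release.

{"fn": "play_rows", "kwargs": {
  "deltas": [
    [[0, 0, 0], -0.12],
    [[0, 0, 0], -0.24],
    [[0, 0, 0], -0.33],
    [[0, 0, 0], -0.33]
  ]
}}

```text
time: 44.6
tool_pos: [0.5485, -0.2965, 0.0419]
tool_rot: [0.0, 0.736, -0.677, 0.001]
contact_force: [-1.2, -0.3, 1.7]
gripper_width: 0.148
```

{"fn": "play_rows", "kwargs": {
  "deltas": [
    [[0, 0, 0], 0],
    [[0, 0, 0], 0],
    [[0, 0, 0], 0]
  ],
  "grip": -0.1
}}

```text
time: 44.98
tool_pos: [0.5482, -0.2955, 0.0407]
tool_rot: [-0.0, 0.736, -0.677, -0.0]
contact_force: [-0.7, 0.3, -1.2]
gripper_width: 0.455
```

{"fn": "play_rows", "kwargs": {
  "deltas": [
    [[0, 0, 0.04], 0],
    [[0, 0, 0.09], 0],
    [[-0.04, 0.05, 0.13], 0],
    [[-0.08, 0.1, 0.13], 0],
    [[-0.12, 0.16, 0.13], 0]
  ]
}}

```text
time: 45.6
tool_pos: [0.4403, -0.1532, 0.1717]
tool_rot: [-0.0, 0.736, -0.677, 0.001]
contact_force: [-0.7, 1.2, 0.5]
gripper_width: 0.451
```

{"fn": "play_rows", "kwargs": {
  "deltas": [
    [[-0.01, 0.06, 0], 0],
    [[-0.01, 0.12, 0], 0],
    [[-0.01, 0.17, 0], 0],
    [[-0.01, 0.22, 0], 0],
    [[-0.01, 0.22, 0], 0]
  ]
}}

```text
time: 46.22
tool_pos: [0.4304, 0.0686, 0.1706]
tool_rot: [-0.0, 0.738, -0.675, -0.0]
contact_force: [0.1, -0.0, -0.6]
gripper_width: 0.447
```

```bash
python3 edge.py top22; python3 meas.py 23|grep -v side;  python3 - <<'E'
from h import *
p=cv2.imread("pics/top22.png");cv2.imwrite("pics/top22c.png",cv2.resize(p[200:330,340:520],None,fx=4,fy=4,interpolation=2))
p,d,W=frame("top"); z=W[...,2]
m=(z>.055)&(z<.075)&(W[...,0]>.5)&(W[...,0]<.6)&(W[...,1]<-.25)&(W[...,1]>-.35)
print(cv2.minAreaRect(W[m][:,:2].astype(np.float32)),m.sum())
E
```

```text
+y slope 0.0632 at -0.0775 37
-y slope 0.0642 at -0.2653 36
+x slope -0.0617 at 0.6337 34
-x slope -0.0617 at 0.4452 34
bar front 0.0657 -0.2671 42
bar x ext [0.447  0.6452] ((0.547433078289032, -0.29401546716690063), (0.19934062659740448, 0.0652540922164917), 4.670892715454102)
dish [ 0.6867 -0.1646  0.0101] [ 0.8059 -0.0552  0.0262] 399
t 46.27 pos [0.4307 0.067  0.1705] jawyaw -3.0551 tilt z [ 0. -0. -1.] F [ 0.7 -0.2  0.7] w 0.452
top [439. 239.] [ 0.588  -0.2158] 0.0626
top [393. 241.] [ 0.5839 -0.1242] 0.0626
top [445. 285.] [ 0.4964 -0.2214] 0.0627
top [398. 287.] [ 0.4928 -0.1303] 0.0628
top tray [ 0.5376 -0.174 ] size [0.1955 0.1821] yaw 0.1075 in dock frame x,y [-0.0025  0.0934] dyaw 0.0445
((0.5473799705505371, -0.29689687490463257), (0.014160911552608013, 0.04196988791227341), 4.273326873779297) 159
```

View pics/top22c.png

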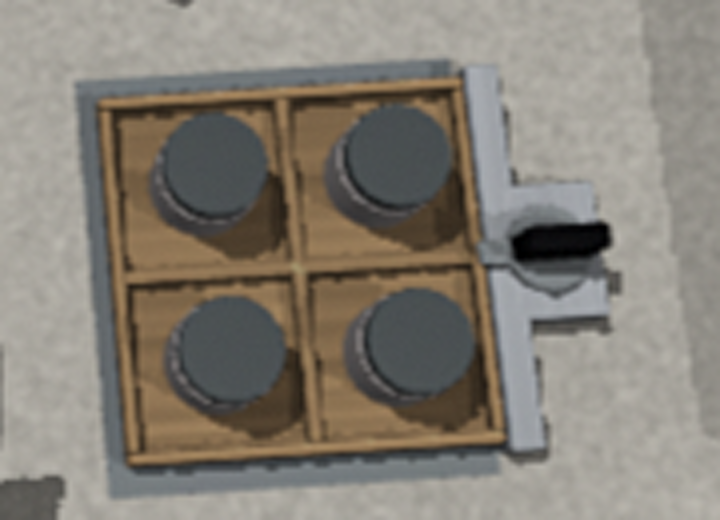

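View pics/side23.png

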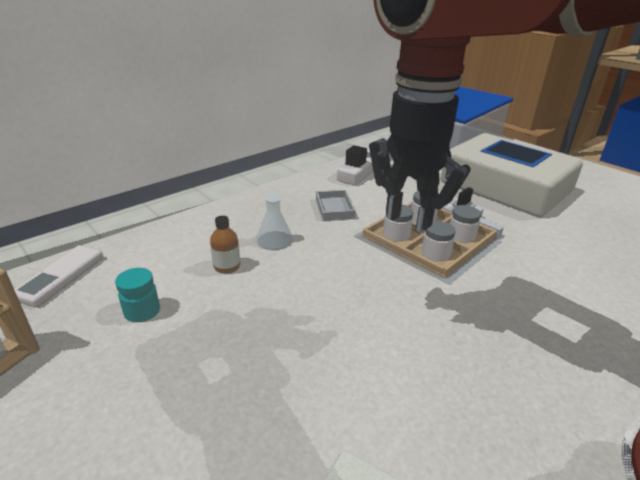

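The latch bar now points at 1.64 rad in world, against 1.63 expected when latched, and its arm overlaps the rim at crop (490,250). The tray is flush and square, all four pots are upright with tops at about 62 mm, the bystanders are where they were, and the robot is clear.

```bash
python3 -c "
from plant import ticket; print(ticket.job_done())"
```

```text
the job is handed in; nothing more can be done
None
```

The job is done and handed in at about 46 s of the 208 s allowed. All four pots were present. I pressed each lid home on the bench, stood one pot in each compartment, pushed the loaded tray to the stop bar, and turned the latch after that.

Last checks before handing in:
- **Pots:** all four stand upright with lid tops 61–63 mm above the bench, where 62 mm is expected in the tray with the lid home. After pressing, on the bench, they measured 55.3–56.1 mm.
- **Tray:** it sits against the bar, square to it to within about 0.005 rad and centred to about 2 mm. My whole-tray box fit read 0.04 rad off in the last picture, because the latch arm now overlaps the rim. The separate edge fits and the picture agree that it is square.
- **Re-centring:** the tray first arrived 6–9 mm off centre. I nudged it back and reseated it before latching.
- **Latch:** the bar points at 1.645 rad, against 1.633 expected when fully latched, and its arm is over the tray rim.
- **Other things:** the flask, bottle, dish and turquoise pot show no movement in the pictures, and the gripper ended clear of everything.
- **Forces:** the most I saw was about 30 N, while pressing a lid.

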